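# Stamp the inspection mark on a batch of setting blocks in a bench marking press

## Task

Stamp the inspection mark on all the small steel setting blocks: draw the press's flush shuttle plate fully out, lay each block in a pocket of its own, turn the depth knob on top until its white mark points at the long white line, slide the shuttle fully home under the pads and hold the treadle down on its stop for a second. Then let the treadle up, draw the shuttle fully out again and lay every block flat in the shallow tray, side by side. Leave the knob at its setting and do not disturb the other things on the bench.

Things in the scene. Friction and masses are not known exactly. Their poses are not given: they have to be found in the camera images.
- press: fixed bench marking press. Origin: on the bench top, below the head's front face, mid-bed. x points INTO the press (shuttle's way home), y across towards the treadle, z up. Grey bed x -235..95, y +-96 mm, top flush with the shuttle at z 27. Head x 0..70, y +-102: two posts, top plate z 84..98, under it a ram with three sprung stamp pads; only what lies in front of x=0 is reached from above
- shuttle (a joint): slide of the steel shuttle plate, m: 0 = fully out (front stop, pocket centres 75 mm in front of the head), 0.110 = fully home (pockets under the pads). Plate 187 x 128 mm, no handle, flush with the bed: press down on its bare front deck (about 8 N) and drag; it resists with about 1.5 N and stays where left. The deck reaches from 28 to 150 mm in front of the pocket centres
- shuttle_pad (a point): centre of the grooved grip area on the shuttle's front deck, on its flat top; moves with the shuttle; 122 mm in front of (press -x from) the middle pocket
- pocket_1 (a point): floor centre of the shuttle's pocket on the treadle side (press +y); axes parallel to the press's. Each of the three pockets is 56 mm long (x), 36 mm wide (y), 7 mm deep, open above; floor at z 20 mm. A block lies in it with its 50 mm length along press x and stands 13 mm proud
- pocket_2 (a point): floor centre of the middle pocket, 39 mm from its neighbours, otherwise alike
- pocket_3 (a point): floor centre of the pocket on the side away from the treadle, otherwise alike
- knob (a joint): turn of the depth knob, rad, seen from above counter-clockwise positive: 0 = its mark points at the long index line; range -0.25 to 1.5. It starts at 0.6 to 1.4, so turn it clockwise. It holds by friction (about 0.1 N m) and sets how far down the stamp pads come: 3.8 mm higher per rad, so that away from 0 they miss the blocks
- knob_grip (a point): on the axis of the round black knob, half-way up its grip (44 mm across, 22 mm high, z 112 to 134 mm, 14 mm clear above the top plate; it rides on the ram and sinks 12 mm when the treadle is pressed); take it from above across any diameter
- knob_mark (a point): outer end of the white mark on the knob's top, 21 mm from the axis
- index_line (a point): outer end of the long white index line on the top plate, at the head's front edge, 35 mm from the knob's axis (press -x of it)
- treadle (a joint): hinge of the spring treadle beside the bed on its robot side, rad: 0 = up, 0.24 = down on its stop. Near the stop it takes about 10 N at its pad with the shuttle loaded; it springs up when let go. It draws the ram down, 12 mm for the full stroke
- treadle_pad (a point): centre of the top of the treadle's ribbed pad (68 mm along press x, 42 mm wide), 145 mm from the hinge; z about 72 mm when up, 38 mm when down; slopes at 0.27 rad when up, front end higher. Hinge: 85 mm behind the head's front face, press y +123 mm, z 25 mm
- ram: ram bar with the three sprung stamp pads; its origin is the middle of the bar. Each pad presses its block with about 3 N when the treadle is down, the knob at its mark and the shuttle home
- tray: fixed shallow plywood tray, 100 (x) x 150 (y) mm outside, 4 mm walls, rim 10 mm high, floor at 4 mm; origin: centre of its underside. Three blocks fit side by side along its y with their length along its x
- block_1: loose steel setting block, 30 (x) x 50 (y) x 20 (z) mm, about 0.23 kg; origin: centre of its underside; one of two or three alike on the bench (absent: None)
- block_2: loose steel setting block, 30 (x) x 50 (y) x 20 (z) mm, about 0.23 kg; origin: centre of its underside; one of two or three alike on the bench (absent: None)
- block_3: loose steel setting block, 30 (x) x 50 (y) x 20 (z) mm, about 0.23 kg; origin: centre of its underside; one of two or three alike on the bench (absent: None)
- calliper: bystander: steel vernier calliper, 67x220x15 mm; to be left alone
- carpenter_pencil: bystander: red flat pencil, 13x176x8 mm; to be left alone
- tape_measure: bystander: yellow tape measure, 72x86x34 mm; to be left alone
- wax_tin: bystander: round blue tin, 70 across, 34 high mm; to be left alone
- marker: bystander: felt marker with a yellow-green cap, 18x123x20 mm; to be left alone
- spare_lever: bystander: orange clamping lever, 100x55x30 mm; to be left alone

How it is judged:
By the outcome, as a careful person would: the job done as asked, in the order asked, and still so for the second after the job is handed in, with the robot touching nothing.
Of block_1, block_2, block_3 only 2 to 3 are there at a start; the rules pass over those that are not, and their reading is None.
At some moment in a run one of block_1, block_2, block_3 may be knocked a few centimetres aside while the robot is not near it.
It also fails if it takes over 210 s, if anything falls off the work surface, if the arm or the gripper's body presses on something with over 40 N, if the wrist force passes 120 N, or if a joint passes its speed limit or range.

## Robot

A 6-joint arm with a two-finger parallel gripper is mounted at the origin on a cart in front of the work surface, level with it; the furniture and walls round the work are solid. World frame = base frame: x ahead of the robot, y to its left, z up, the work surface at z = 0. Lengths are in m, angles in rad, forces in N, time in s.
With the tool pointing down it reaches from about 0.25 to 0.725 m from the base axis. Payload 4 kg.
Tool frame: the origin (TCP) lies midway between the tips of the shut fingers; the grasp point (between the pads) lies bot.pinch_z behind it (bot.pinch_z is the distance from the TCP to the grasp point, in m); z points along the fingers, y is the line along which they close (so a half turn about z gives the same grasp; the last joint's range is limited). The gripper opens to 85 mm and grips with 20 to 120 N. Pads are 22 mm wide; open, the fingers measure 114 mm over their backs; the gripper's body (76 mm by 85 mm) begins 54 mm behind the grasp point. The pads swing forward as they close: fully open they stand 13 mm farther back than shut.
Start: joints at [-1.3, 0.241, 0.005, 1.335, 0, 1.571], TCP at [0.134, -0.482, 0.231] pointing down, gripper open.
Joint ranges: [-2.72, 2.72], [-1.05, 1.87], [-1.09, 1.28], [-1.99, 2.15], [-1.42, 1.44], [-3.14, 3.14]. Speed limits (rad/s): [2.79, 2.79, 3.14, 3.14, 3.14, 3.14].

## Interface

Orientations are given as a unit quaternion [x, y, z, w].
In Python, from workcell import bot, cams, workorder gives the robot as it stands (bot), with the cameras (cams) and the job (workorder).
- The arm moves only by the shell command python3 jog.py 'ROWS'. ROWS is a JSON list of rows, 1 to 10 of them, each of 7 numbers: a rotation vector rx, ry, rz in rad, then dx, dy, dz in m, then the finger opening in m; each row is the pose to reach, as a shift and turn from the pose commanded when the command began, along the tool's axes at that moment; what a row does not reach only later rows make up. A row lasts 1/8 s, in which the tool goes at most 0.0625 m and 0.188 rad, less where a joint would pass 70% of its speed; a pose out of reach is approached as far as the arm can. The fingers move at their own pace and stop on an object; the grip force is fixed at half the most. Time passes only in rows, so rows that do not move let the fingers close. It prints the time, the measured TCP pose, the force, the opening and the grip force at its end.
- bot.get_obs(): the state, without advancing time (a new reading comes with each control period).
- cams.camera(name): name is "side" or "top"; returns the picture (384x512x3 uint8, red, green, blue); there is no depth.
- cams.calibration(name): a dict with "mtx" (3x3 intrinsics, pixels), "R" (3x3) and "t" (3): a world point X has camera coordinates R X + t. Camera axes: x right, y down, z forward; pixel columns grow to the right and rows downward; lengths in m; the calibration is good to about 2 mm. A picture is of the moment at which its call begins. calibration takes no time and is no camera call.
- workorder.job_done(): hands the job in; it is judged then, once.
The state is a dict: "clock": time; "joint_pos": joint angles; "joint_vel": joint speeds; "tau": joint torques, N m; "eef_pos": TCP position; "tool_rot": TCP orientation; "ft_force": force on the tool from outside, world axes, zero at the start; "ft_torque": the same for the moment, N m; "grip_width": finger opening in m; "grasp_force": force on a finger pad.
Only numpy, scipy, OpenCV 4.12 (cv2) and the standard library are available. Lean on these libraries where they do the work, as an engineer would, in place of code of your own. Each camera call takes 0.05 s, during which the arm holds its last target. There are 200 camera calls.

## Working session

There is one attempt and no reset: what is moved stays moved. The work goes in short steps, Python scripts to look and compute and a shell command to move; the robot and the scene stay as the last step left them, time stands still between calls to the robot, and variables do not carry over. Pictures are saved under pics/ and viewed, at most 16 in all, crops included, and the job is handed in when it is done.

```bash
ls; mkdir -p pics
python3 - <<'E'
from workcell import bot, cams, workorder
import cv2
for n in("top","side"):
    im=cams.camera(n); cv2.imwrite(f"pics/{n}0.png",cv2.resize(im[:,:,::-1],(800,600),interpolation=cv2.INTER_CUBIC)); cv2.imwrite(f"pics/raw_{n}0.png",im[:,:,::-1])
    c=cams.calibration(n); print(n,c["mtx"],c["R"],c["t"])
o=bot.get_obs(); print(o["clock"],o["eef_pos"],o["tool_rot"],o["grip_width"],bot.pinch_z)
E
```

```text
jog.py
pics
workcell.py
top [[363.28368698   0.         257.21248741]
 [  0.         363.28368698 195.14769448]
 [  0.           0.           1.        ]] [[-0.00701114 -0.99989898 -0.01236425]
 [-0.98977081  0.00870098 -0.14240097]
 [ 0.14249417  0.01123938 -0.98973183]] [-0.02691252  0.55109064  1.35881046]
side [[385.83781865   0.         255.34028884]
 [  0.         385.83781865 189.85168775]
 [  0.           0.           1.        ]] [[ 0.97875487 -0.20365838 -0.02371015]
 [-0.11526738 -0.4509161  -0.88509214]
 [ 0.16956514  0.86902125 -0.4648115 ]] [-0.54081918  0.14174849  1.30287113]
0.1 [ 0.13360719 -0.48123727  0.230511  ] [ 9.90846724e-01  1.34988553e-01 -1.28756737e-04 -9.18097897e-04] 0.08579971002386536 0.0187
```

View pics/top0.png

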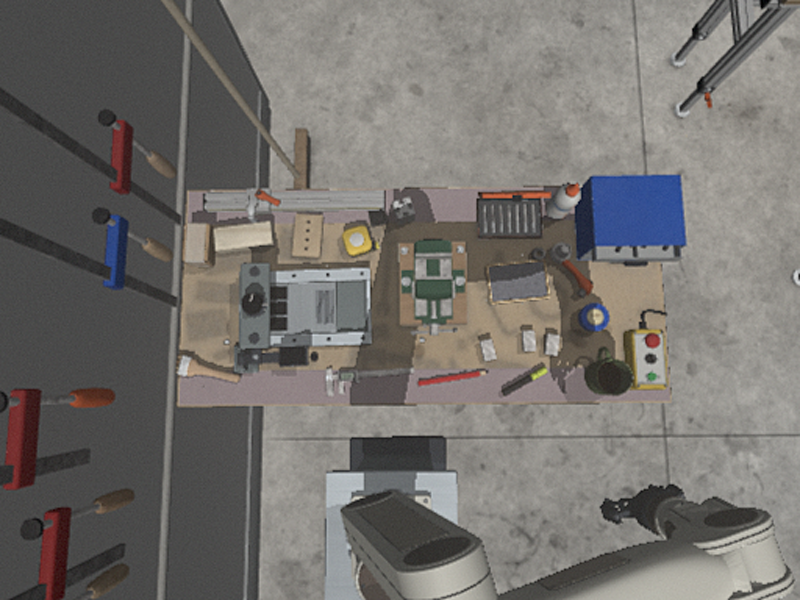

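View pics/side0.png

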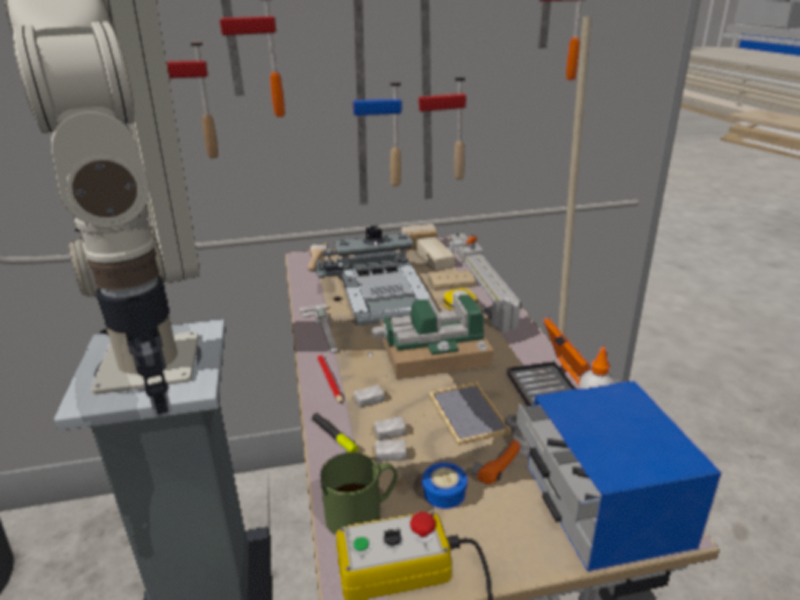

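The top view shows the press at the left (knob 252,300; shuttle 280-370 × 275-345), the blocks at (487,347), (528,340) and (552,343), and the tray at (520,283). Zooming in for edges.

```bash
cat > h.py <<'E'
import numpy as np,cv2
from workcell import bot, cams, workorder
def ray(n,uv,z):
    c=cams.calibration(n);R=np.array(c["R"]);t=np.array(c["t"]);o=-R.T@t
    d=R.T@np.linalg.inv(c["mtx"])@np.array([uv[0],uv[1],1.]);return o+d*(z-o[2])/d[2]
def pix(n,X):
    c=cams.calibration(n);p=np.array(c["mtx"])@(np.array(c["R"])@np.array(X)+c["t"]);return p[:2]/p[2]
def crop(im,x0,y0,w,h,s,f): cv2.imwrite(f,cv2.resize(im[y0:y0+h,x0:x0+w],None,fx=s,fy=s,interpolation=cv2.INTER_CUBIC))
E
python3 - <<'E'
from h import *
im=cv2.imread("pics/raw_top0.png")
crop(im,145,160,100,80,7,"pics/c1.png"); crop(im,290,160,100,80,7,"pics/c2.png")
hsv=cv2.cvtColor(im,cv2.COLOR_BGR2HSV)
m=((hsv[...,1]<40)&(hsv[...,2]>140)).astype(np.uint8); m[:, :300]=0;m[:,370:]=0;m[:205]=0;m[240:]=0
for c in cv2.findContours(m,cv2.RETR_EXTERNAL,cv2.CHAIN_APPROX_NONE)[0]:
    if cv2.contourArea(c)>20:
        r=cv2.minAreaRect(c);print(r,ray("top",r[0],.02)); b=cv2.boxPoints(r);print([ray("top",p,.02)[:2].round(4) for p in b])
E
```

```text
((325.0151672363281, 237.37939453125), (3.7170276641845703, 28.137502670288086), 87.70938873291016) [ 0.38798305 -0.28953202  0.02      ]
[array([ 0.3933, -0.2357]), array([ 0.3968, -0.3433]), array([ 0.3827, -0.3433]), array([ 0.3792, -0.2358])]
((312.26470947265625, 223.558837890625), (12.854386329650879, 7.518604278564453), 75.96376037597656) [ 0.44122393 -0.24230794  0.02      ]
[array([ 0.4619, -0.2228]), array([ 0.4687, -0.2511]), array([ 0.4206, -0.2617]), array([ 0.4139, -0.2335])]
((353.4153747558594, 220.17694091796875), (7.566117763519287, 13.147682189941406), 7.125016689300537) [ 0.4529971  -0.40086802  0.02      ]
[array([ 0.4299, -0.3823]), array([ 0.4801, -0.3908]), array([ 0.4762, -0.4195]), array([ 0.4261, -0.4109])]
((338.5, 218.0), (12.0, 7.0), 90.0) [ 0.46184736 -0.34390841  0.02      ]
[array([ 0.4852, -0.3313]), array([ 0.485 , -0.3583]), array([ 0.4386, -0.3564]), array([ 0.4388, -0.3296])]
```

View pics/c1.png

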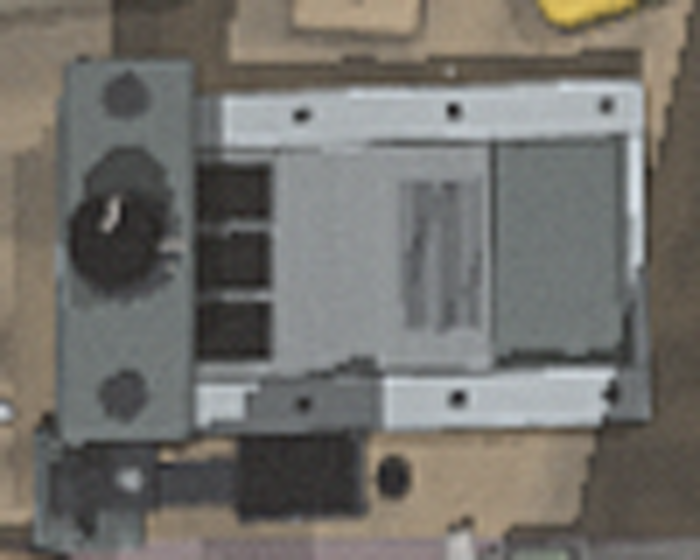

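View pics/c2.png

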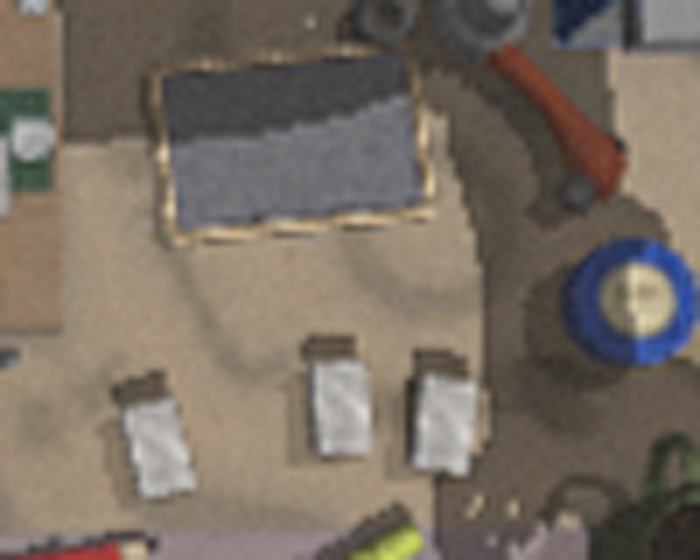

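The crops show the head front edge from (193,62) to (187,440), bed front corners (642,82)/(650,418), knob mark at (112,208), index line at about (165,243), treadle pad (240-365 × 433-517), and the tray corners. Converting these to world positions.

Run:
```python
from h import *
T=lambda x,y,z,ox=145,oy=160:ray("top",((x+.5)/7-.5+ox,(y+.5)/7-.5+oy),z)
P={}
for n,a in dict(h_fr=(193,62,.098),h_fl=(187,440,.098),h_bl=(57,437,.098),h_br=(68,60,.098),b_r=(642,82,.027),b_l=(650,418,.027),
 knobtop=(118,238,.134),mark_in=(107,222,.134),mark_out=(114,197,.134),idx1=(165,243,.098),idx2=(185,243,.098),
 sh_r=(490,140,.027),sh_l=(490,370,.027),pk_r=(271,165,.027),pk_l=(271,360,.027),pad=(440,255,.027),tr1=(240,433,.072),tr2=(365,433,.072),tr3=(360,517,.072),tr4=(240,517,.072)).items():
    P[n]=T(*a); print(n,P[n].round(4))
for p in [(152,75),(413,47),(436,212),(175,242)]: print("tray",T(*p,.01,290,160).round(4))
a=P["b_r"]-P["b_l"];print(np.arctan2(-a[1],a[0])) 
a=P["h_fr"]-P["h_fl"];print(a,np.arctan2(a[1],a[0]))
o=bot.get_obs();print(o["joint_pos"])
```

```text
h_fr [0.646  0.2852 0.098 ]
h_fl [0.4444 0.283  0.098 ]
h_bl [0.4465 0.3512 0.098 ]
h_br [0.6478 0.3521 0.098 ]
b_r [0.6479 0.0503 0.027 ]
b_l [0.4594 0.0457 0.027 ]
knobtop [0.546  0.3124 0.134 ]
mark_in [0.5544 0.3183 0.134 ]
mark_out [0.5674 0.3151 0.134 ]
idx1 [0.5485 0.2974 0.098 ]
idx2 [0.5484 0.2868 0.098 ]
sh_r [0.6157 0.1353 0.027 ]
sh_l [0.4867 0.134  0.027 ]
pk_r [0.6026 0.2577 0.027 ]
pk_l [0.4932 0.2553 0.027 ]
pad [0.551  0.1625 0.027 ]
tr1 [0.4497 0.2612 0.072 ]
tr2 [0.4492 0.1945 0.072 ]
tr3 [0.4047 0.1964 0.072 ]
tr4 [0.4052 0.2602 0.072 ]
tray [ 0.6527 -0.2458  0.01  ]
tray [ 0.6674 -0.3938  0.01  ]
tray [ 0.5728 -0.4026  0.01  ]
tray [ 0.5571 -0.256   0.01  ]
-0.024548214796492638
[2.01643872e-01 2.18652515e-03 2.22044605e-16] 0.010843074170712595
[-1.29997978e+00  2.41322186e-01  3.86238706e-03  1.33519068e+00
 -7.26757861e-06  1.57080895e+00]
```

```bash
cat >> h.py <<'E'
def yaw():
    from scipy.spatial.transform import Rotation as R
    m=R.from_quat(bot.get_obs()["tool_rot"]).as_matrix();return np.arctan2(m[1,0],m[0,0]),m
def d(x,y,z,a=None):
    o=bot.get_obs();w,m=yaw();v=m.T@(np.array([x,y,z])-o["eef_pos"])
    print("d",v.round(4),"rz",None if a is None else round(w-a,3),"at",np.round(o["eef_pos"],4),"yaw",round(w,3),"j",np.round(o["joint_pos"],2))
E
r='[0,0,0.271,0.573,-0.504,0,0]'
python3 jog.py '[[0,0,0.271,0.573,-0.504,0,0],[0,0,0.271,0.573,-0.504,0,0],[0,0,0.271,0.573,-0.504,0,0],[0,0,0.271,0.573,-0.504,0,0],[0,0,0.271,0.573,-0.504,0,0],[0,0,0.271,0.573,-0.504,0,0],[0,0,0.271,0.573,-0.504,0,0],[0,0,0.271,0.573,-0.504,0,0],[0,0,0.271,0.573,-0.504,0,0],[0,0,0.271,0.573,-0.504,0,0]]'
python3 -c "
from h import *
d(.551,.155,.06,0)"
```

```text
clock: 1.35
eef_pos: [0.4749, 0.0208, 0.231]
tool_rot: [1.0, 0.016, -0.001, -0.009]
ft_force: [0.5, -0.2, -0.2]
grip_width: 0.0001
grasp_force: 0.0
d [ 0.0806 -0.1287  0.1732] rz 0.033 at [0.4749 0.0208 0.231 ] yaw 0.033 j [ 0.03  0.19 -0.06  1.32  0.02  3.14]
```

```bash
python3 jog.py '[[0,0,-1.538,0.081,-0.129,0.1,0],[0,0,-1.538,0.081,-0.129,0.1,0],[0,0,-1.538,0.081,-0.129,0.1,0],[0,0,-1.538,0.081,-0.129,0.1,0],[0,0,-1.538,0.081,-0.129,0.1,0],[0,0,-1.538,0.081,-0.129,0.1,0],[0,0,-1.538,0.081,-0.129,0.1,0],[0,0,-1.538,0.081,-0.129,0.1,0],[0,0,-1.538,0.081,-0.129,0.1,0],[0,0,-1.538,0.081,-0.129,0.1,0]]'
python3 -c "
from h import *
d(.551,.155,.032,np.pi/2)"
```

```text
clock: 2.6
eef_pos: [0.5514, 0.1507, 0.1329]
tool_rot: [0.709, 0.705, 0.005, -0.006]
ft_force: [-0.2, 0.1, -0.1]
grip_width: -0.0
grasp_force: 0.0
d [ 0.0027 -0.0002  0.101 ] rz -0.005 at [0.5514 0.1507 0.1329] yaw 1.565 j [0.26 0.44 0.02 1.16 0.02 1.83]
```

```bash
python3 jog.py '[[0,0,0,0.003,0,0.06,0],[0,0,0,0.003,0,0.1,0],[0,0,0,0.003,0,0.1,0],[0,0,0,0.003,0,0.105,0],[0,0,0,0.003,0,0.107,0],[0,0,0,0.003,0,0.107,0]]'
python3 -c "
from h import *
d(.551,.155,.027,np.pi/2)"
```

```text
clock: 3.35
eef_pos: [0.5521, 0.1557, 0.0275]
tool_rot: [0.709, 0.705, 0.006, -0.006]
ft_force: [0.5, 0.4, -0.1]
grip_width: -0.0
grasp_force: 0.0
d [-0.0007 -0.0011  0.0005] rz -0.005 at [0.5521 0.1557 0.0275] yaw 1.566 j [ 0.27  0.54 -0.11  0.92  0.02  1.84]
```

```bash
python3 jog.py '[[0,0,0,0,0,0.002,0],[0,0,0,0,0,0.002,0]]' | grep -E "eef|force"
python3 jog.py '[[0,0,0,0,0,0.001,0],[0,0,0,0,0,0.001,0]]'| grep -E "eef|force"
```

```text
eef_pos: [0.5523, 0.1558, 0.027]
ft_force: [-3.6, -1.1, 10.0]
grasp_force: 5.5
eef_pos: [0.5523, 0.1558, 0.027]
ft_force: [-6.8, -2.9, 15.8]
grasp_force: 8.1
```

```bash
python3 jog.py '[[0,0,0,-0.008,0,0,0],[0,0,0,-0.016,0,0,0],[0,0,0,-0.024,0,0,0],[0,0,0,-0.032,0,0,0],[0,0,0,-0.04,0,0,0],[0,0,0,-0.048,0,0,0],[0,0,0,-0.056,0,0,0],[0,0,0,-0.06,0,0,0],[0,0,0,-0.064,0,0,0],[0,0,0,-0.068,0,0,0]]' | grep -E "eef|force"
python3 jog.py '[[0,0,0,-0.004,0,0,0],[0,0,0,-0.008,0,0,0],[0,0,0,-0.010,0,0,0],[0,0,0,-0.012,0,0,0]]'| grep -E "eef|force"
```

```text
eef_pos: [0.5538, 0.0888, 0.027]
ft_force: [-3.8, 0.9, 20.3]
grasp_force: 9.8
eef_pos: [0.554, 0.0801, 0.027]
ft_force: [-3.8, 12.7, 19.0]
grasp_force: 9.3
```

```bash
python3 jog.py '[[0,0,0,0.004,0,-0.003,0],[0,0,0,0.004,0,-0.06,0.0],[0,0,0,-0.02,0,-0.12,0.07],[0,0,0,-0.25,-0.15,-0.19,0.07],[0,0,0,-0.25,-0.15,-0.19,0.07],[0,0,0,-0.25,-0.15,-0.19,0.07],[0,0,0,-0.25,-0.15,-0.19,0.07],[0,0,0,-0.25,-0.15,-0.19,0.07],[0,0,0,-0.25,-0.15,-0.19,0.07],[0,0,0,-0.25,-0.15,-0.19,0.07]]' | grep -E "eef|force"
python3 - <<'E'
from h import *
im=cams.camera("top")[:,:,::-1]; cv2.imwrite("pics/raw1.png",im); crop(im,165,165,90,75,8,"pics/c3.png")
d(.441,-.242,.03,np.pi/2)
E
```

```text
eef_pos: [0.4003, -0.1765, 0.208]
ft_force: [-0.0, -0.3, 0.1]
grasp_force: 0.0
d [-0.0688  0.0411  0.1766] rz -0.004 at [ 0.4004 -0.1761  0.2078] yaw 1.567 j [-0.43  0.14 -0.19  1.26  0.02  1.15]
```

View pics/c3.png

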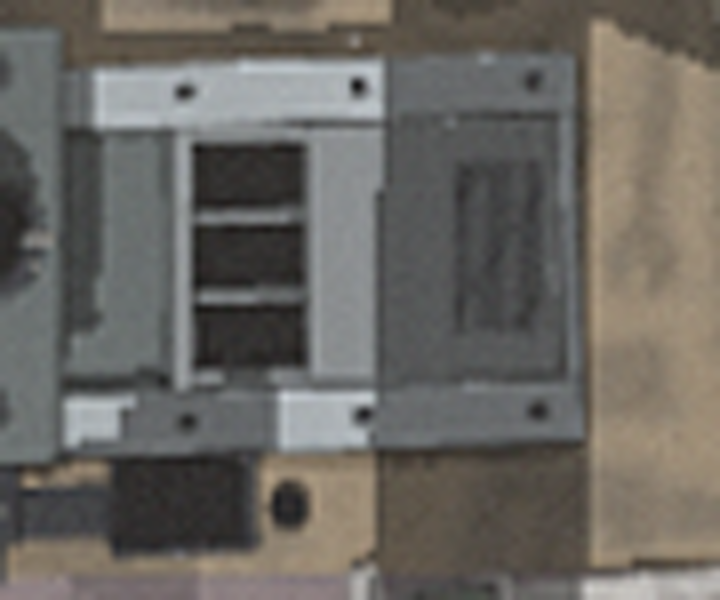

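Run:
```python
from h import *
im=cv2.imread("pics/raw1.png"); g=cv2.cvtColor(im,cv2.COLOR_BGR2GRAY)
big=cv2.resize(g[165:240,165:255],None,fx=8,fy=8,interpolation=cv2.INTER_CUBIC)
m=(big<75).astype(np.uint8); m[:,:175]=0;m[:,330:]=0;m[:130]=0;m[380:]=0
C=[]
for c in cv2.findContours(m,cv2.RETR_EXTERNAL,cv2.CHAIN_APPROX_NONE)[0]:
    if cv2.contourArea(c)>2000:
        r=cv2.minAreaRect(c);M=cv2.moments(c);ct=(M["m10"]/M["m00"],M["m01"]/M["m00"]);C.append(r[0])
        f=lambda p:ray("top",((p[0]+.5)/8-.5+165,(p[1]+.5)/8-.5+165),.027)
        print(np.round(r[0],1),np.round(r[1],1),r[2],f(r[0]).round(4),f(ct).round(4))
T=lambda x,y,z=.027:ray("top",((x+.5)/8-.5+165,(y+.5)/8-.5+165),z).round(4)
for n,p in dict(sr=(568,115),sl=(568,378),pkd=(500,245),bedr=(577,57),bedl=(583,440),hr=(57,30,.098),hl=(58,460,.098),pd1=(112,455,.072),pd2=(258,550,.072)).items(): print(n,T(*p))
# blocks
hsv=cv2.cvtColor(im,cv2.COLOR_BGR2HSV)
```

```text
[249.2 340.3] [ 76.7 113.3] 88.88761138916016 [0.508  0.2073 0.027 ] [0.5098 0.2072 0.027 ]
[248.1 256.5] [ 68.  113.7] 88.24659729003906 [0.549  0.2086 0.027 ] [0.5492 0.2085 0.027 ]
[248.5 177.5] [ 69. 111.] 90.0 [0.5879 0.2091 0.027 ] [0.5886 0.2095 0.027 ]
sr [0.6174 0.0531 0.027 ]
sl [0.4884 0.0529 0.027 ]
pkd [0.5535 0.0861 0.027 ]
bedr [0.6463 0.0487 0.027 ]
bedl [0.4584 0.0456 0.027 ]
hr [0.6465 0.2869 0.098 ]
hl [0.4457 0.2811 0.098 ]
pd1 [0.4497 0.2623 0.072 ]
pd2 [0.4051 0.1934 0.072 ]
```

```bash
cat >> h.py <<'E'
def d(x,y,z,a):
    from scipy.spatial.transform import Rotation as R
    o=bot.get_obs();r=R.from_quat(o["tool_rot"]);v=r.inv().apply(np.array([x,y,z])-o["eef_pos"])
    t=R.from_matrix(np.array([[np.cos(a),np.sin(a),0],[np.sin(a),-np.cos(a),0],[0,0,-1]]))
    print("rv",(r.inv()*t).as_rotvec().round(3),"d",v.round(4),"at",np.round(o["eef_pos"],4),"j",np.round(o["joint_pos"],2))
E
python3 -c "
from h import *
d(.441,-.242,.05,1.79)"
```

```text
rv [ 0.001 -0.017 -0.223] d [-0.0684  0.041   0.1566] at [ 0.4004 -0.1761  0.2078] j [-0.43  0.14 -0.19  1.26  0.02  1.15]
```

```bash
python3 jog.py '[[0,-0.017,-0.223,-0.068,0.041,0.05,0.06],[0,-0.017,-0.223,-0.068,0.041,0.1,0.06],[0,-0.017,-0.223,-0.068,0.041,0.15,0.06],[0,-0.017,-0.223,-0.068,0.041,0.157,0.06],[0,-0.017,-0.223,-0.068,0.041,0.157,0.06]]' | grep -E "eef|width"
python3 - <<'E'
from h import *
d(.441,-.242,.005,1.79)
im=cams.camera("side")[:,:,::-1]; crop(im,180,200,110,80,7,"pics/s1.png")
E
```

```text
eef_pos: [0.4414, -0.2415, 0.0504]
grip_width: 0.0596
rv [ 0.001 -0.     0.001] d [-0.0004 -0.0005  0.0454] at [ 0.4414 -0.2415  0.0504] j [-0.5   0.4  -0.28  0.89  0.    0.85]
```

View pics/s1.png

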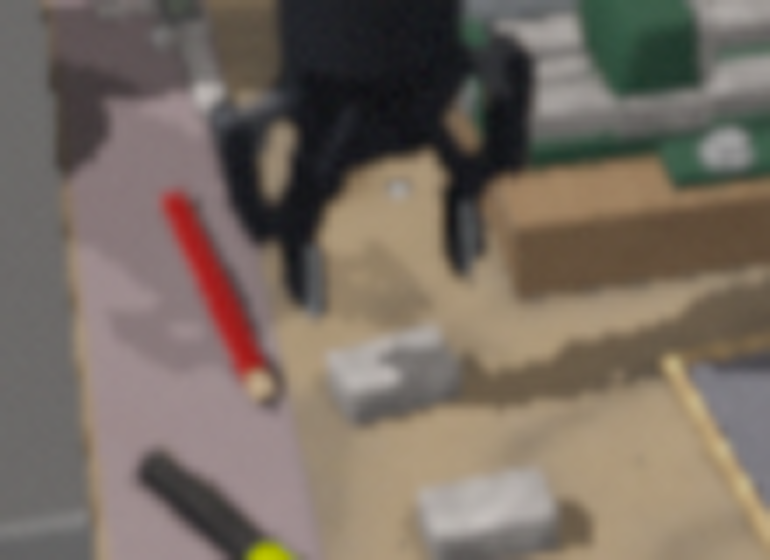

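The side view shows the open fingers (tips 310,310 and 470,270) above the first block (top centre about 390,355), with the pencil clear on the left. I'll check the projection against it.

Run:
```python
from h import *
f=lambda X:((pix("side",X)-[180,200])*7+3).round(0)
print("blk top",f([.441,-.242,.02]),"tips mid",f([.4414,-.2415,.0574]))
# block centre by two views: top face centre in side crop
print(ray("side",(180+392/7-.43,200+358/7-.43),.02))
```

```text
blk top [390. 357.] tips mid [386. 285.]
[ 0.44192482 -0.24278922  0.02      ]
```

Consistent to 1 mm. Grasping.

```bash
python3 jog.py '[[0,0,0,0,0,0.03,0.06],[0,0,0,0,-0.001,0.045,0.06],[0,0,0,0,-0.001,0.045,0.06],[0,0,0,0,-0.001,0.045,0.03],[0,0,0,0,-0.001,0.045,0.03],[0,0,0,0,-0.001,0.045,0.03],[0,0,0,0,-0.001,0.045,0.03]]' | grep -E "eef|width|force"
python3 jog.py '[[0,0,0,0,0,-0.06,0.03],[0,0,0,0,0,-0.12,0.03],[0,0,0,0,0,-0.18,0.03],[0,0,0,0,0,-0.18,0.03]]' | grep -E "eef|width|force"
python3 -c "
from h import *
d(.549,.2085,.19,np.pi+.02)"
```

```text
eef_pos: [0.4412, -0.243, 0.0068]
ft_force: [0.1, 1.3, 7.3]
grip_width: 0.048
grasp_force: 63.2
eef_pos: [0.4429, -0.2445, 0.1908]
ft_force: [0.8, -0.1, -3.1]
grip_width: 0.0483
grasp_force: 64.2
rv [ 0.003  0.014 -1.373] d [ 0.4193  0.2016 -0.0007] at [ 0.4429 -0.2445  0.1908] j [-0.5   0.26 -0.07  1.22  0.    0.85]
```

Run:
```python
from h import *
im=cams.camera("side")[:,:,::-1]; p=pix("side",[.443,-.2445,.19]).astype(int); print(p); crop(im,p[0]-30,p[1]-30,60,60,10,"pics/s2.png")
```

```text
[233 201]
```

View pics/s2.png

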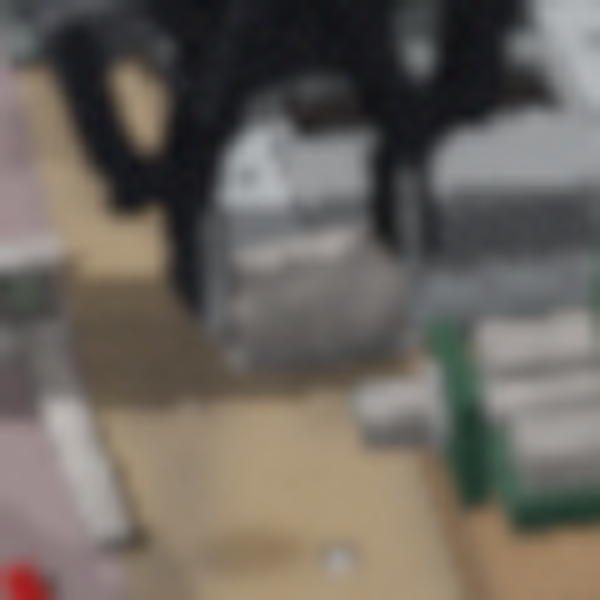

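```bash
python3 jog.py '[[0.003,0.014,-1.373,0.42,0.201,0,0.03],[0.003,0.014,-1.373,0.42,0.201,0,0.03],[0.003,0.014,-1.373,0.42,0.201,0,0.03],[0.003,0.014,-1.373,0.42,0.201,0,0.03],[0.003,0.014,-1.373,0.42,0.201,0,0.03],[0.003,0.014,-1.373,0.42,0.201,0,0.03],[0.003,0.014,-1.373,0.42,0.201,0,0.03],[0.003,0.014,-1.373,0.42,0.201,0,0.03],[0.003,0.014,-1.373,0.42,0.201,0,0.03],[0.003,0.014,-1.373,0.42,0.201,0,0.03]]' | grep -E "eef|width|force"
python3 -c "
from h import *
d(.588,.209,.04,np.pi+.02)"
```

```text
eef_pos: [0.5436, 0.2101, 0.1829]
ft_force: [-0.4, 0.5, -2.8]
grip_width: 0.0483
grasp_force: 64.2
rv [ 0.004 -0.015 -0.   ] d [-0.0464 -0.0025  0.1422] at [0.5436 0.2101 0.1829] j [0.36 0.44 0.16 1.31 0.01 0.34]
```

```bash
python3 jog.py '[[0.004,-0.015,0,-0.045,-0.002,0.03,0.03],[0.004,-0.015,0,-0.045,-0.002,0.09,0.03],[0.004,-0.015,0,-0.045,-0.002,0.132,0.03],[0.004,-0.015,0,-0.045,-0.002,0.132,0.03],[0.004,-0.015,0,-0.045,-0.002,0.132,0.03]]' | grep -E "eef|width|force"
python3 - <<'E'
from h import *
d(.588,.209,.0275,np.pi+.02)
im=cams.camera("top")[:,:,::-1]; im2=cams.camera("side")[:,:,::-1]
a=cv2.resize(im[165:230,180:245],None,fx=6,fy=6,interpolation=cv2.INTER_CUBIC)
p=pix("side",[.588,.209,.03]).astype(int);b=cv2.resize(im2[p[1]-30:p[1]+35,p[0]-32:p[0]+33],None,fx=6,fy=6,interpolation=cv2.INTER_CUBIC)
cv2.imwrite("pics/p3.png",np.hstack([a,b]))
E
```

```text
eef_pos: [0.5897, 0.2101, 0.0542]
ft_force: [0.4, -0.3, -1.0]
grip_width: 0.048
grasp_force: 64.2
rv [ 0.003  0.006 -0.001] d [ 0.0018 -0.0011  0.0267] at [0.5897 0.2101 0.0542] j [0.34 0.6  0.08 1.04 0.   0.32]
```

View pics/p3.png

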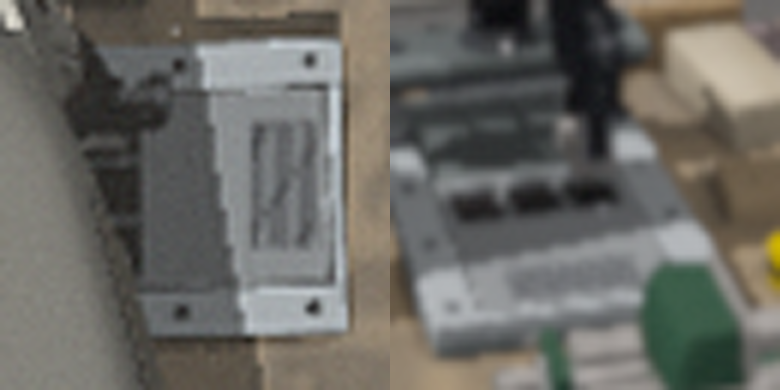

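The press view shows the arm over the far pocket, with pockets at right-panel (478,205), (535,195) and (590,190); it's partly hidden, so I'll rely on force feedback while lowering.

```bash
python3 jog.py '[[0.003,0.006,0,0.0018,-0.001,0.01,0.03],[0.003,0.006,0,0.0018,-0.001,0.018,0.03],[0.003,0.006,0,0.0018,-0.001,0.024,0.03],[0.003,0.006,0,0.0018,-0.001,0.026,0.03],[0.003,0.006,0,0.0018,-0.001,0.026,0.03]]' | grep -E "eef|width|force"
python3 -c "
from h import *
d(.588,.209,.0275,np.pi+.02)"
```

```text
eef_pos: [0.5882, 0.211, 0.0325]
ft_force: [-7.2, -1.7, 25.6]
grip_width: 0.0484
grasp_force: 67.9
rv [0.002 0.003 0.001] d [ 0.0003 -0.0021  0.005 ] at [0.5882 0.211  0.0325] j [0.34 0.63 0.06 1.   0.   0.32]
```

```bash
python3 -c "
from h import *
o=bot.get_obs();print(o['ft_force'],o['ft_torque'])"
python3 jog.py '[[0,0,0,0,0,-0.010,0.03],[0,0,0,0,0,-0.010,0.03],[0,0,0,0,0,-0.010,0.03]]' | grep -E "eef|width|force"
python3 - <<'E'
from h import *
d(.588,.209,.0275,np.pi+.02)
im=cams.camera("side")[:,:,::-1]
p=pix("side",[.57,.19,.03]).astype(int);crop(im,p[0]-30,p[1]-30,60,50,12,"pics/p4.png");print(p)
E
```

```text
[-7.23716061 -1.69163385 25.63312956] [-0.31915285  2.19037925 -0.00566989]
eef_pos: [0.5863, 0.2095, 0.0354]
ft_force: [-0.8, -0.4, -2.8]
grip_width: 0.0483
grasp_force: 64.6
rv [-0.002 -0.003  0.   ] d [-0.0017 -0.0005  0.0079] at [0.5863 0.2095 0.0354] j [ 0.34  0.62  0.06  1.02 -0.    0.32]
[249 180]
```

View pics/p4.png

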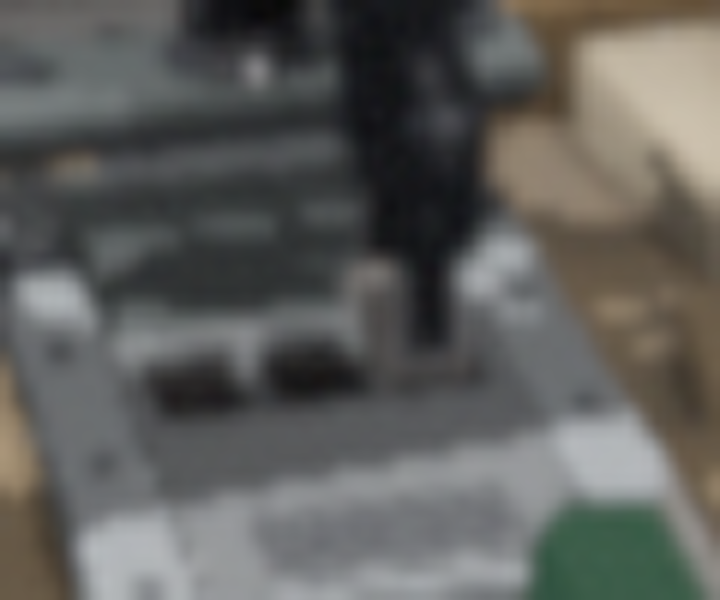

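The block's end face (370-470) sits about 10-15 px left of where the third pocket should lie (390-480), so it needs roughly +4 mm in world x.

```bash
python3 jog.py '[[0,0,0,-0.0045,-0.001,0,0.03],[0,0,0,-0.0045,-0.001,0.002,0.03],[0,0,0,-0.0045,-0.001,0.005,0.03],[0,0,0,-0.0045,-0.001,0.008,0.03],[0,0,0,-0.0045,-0.001,0.008,0.03]]' | grep -E "eef|width|force"
python3 -c "
from h import *
d(.591,.209,.0275,np.pi+.02)"
```

```text
eef_pos: [0.591, 0.2086, 0.028]
ft_force: [-0.8, 0.0, -2.3]
grip_width: 0.0484
grasp_force: 64.6
rv [-0.001 -0.003  0.   ] d [0.     0.0004 0.0005] at [0.591  0.2086 0.028 ] j [ 0.34  0.64  0.07  1.01 -0.    0.32]
```

```bash
python3 jog.py '[[0,0,0,0,0,0.001,0.03],[0,0,0,0,0,0.001,0.058],[0,0,0,0,0,0.001,0.058],[0,0,0,0,0,0.001,0.06],[0,0,0,0,0,-0.06,0.06],[0,0,0,0,0,-0.12,0.06],[0,0,0,0,0,-0.14,0.06]]' | grep -E "eef|width|force"
python3 -c "
from h import *
d(.461,-.344,.17,np.pi/2+.04)"
```

```text
eef_pos: [0.5941, 0.2098, 0.1742]
ft_force: [1.1, -0.9, -0.2]
grip_width: 0.06
grasp_force: 0.0
rv [0.007 0.004 1.551] d [ 0.1444 -0.551   0.0021] at [0.5941 0.2098 0.1742] j [ 0.34  0.52  0.27  1.31 -0.    0.32]
```

```bash
python3 jog.py '[[0.007,0.004,1.551,0.144,-0.551,-0.01,0.06],[0.007,0.004,1.551,0.144,-0.551,-0.01,0.06],[0.007,0.004,1.551,0.144,-0.551,-0.01,0.06],[0.007,0.004,1.551,0.144,-0.551,-0.01,0.06],[0.007,0.004,1.551,0.144,-0.551,-0.01,0.06],[0.007,0.004,1.551,0.144,-0.551,-0.01,0.06],[0.007,0.004,1.551,0.144,-0.551,-0.01,0.06],[0.007,0.004,1.551,0.144,-0.551,-0.01,0.06],[0.007,0.004,1.551,0.144,-0.551,-0.01,0.06],[0.007,0.004,1.551,0.144,-0.551,-0.01,0.06]]' | grep -E "eef|width|force"
python3 - <<'E'
from h import *
d(.461,-.344,.05,np.pi/2+.04)
im=cams.camera("side")[:,:,::-1]; cv2.imwrite("pics/raw_s3.png",im)
im0=cv2.imread("pics/raw_side0.png")
D=cv2.absdiff(im,im0)[260:300,225:275]; print("block2/3 area change",D.mean(),D.max())
t=cams.camera("top")[:,:,::-1];cv2.imwrite("pics/raw_t3.png",t);crop(t,165,165,90,75,6,"pics/c4.png")
E
```

```text
eef_pos: [0.4575, -0.3489, 0.1795]
ft_force: [1.0, 1.1, 0.3]
grip_width: 0.0601
grasp_force: 0.0
rv [-0.008  0.004 -0.006] d [0.0053 0.0046 0.1295] at [ 0.4575 -0.3489  0.1795] j [-0.65  0.42  0.12  1.28 -0.01  0.89]
block2/3 area change 5.479833333333334 67
```

View pics/c4.png

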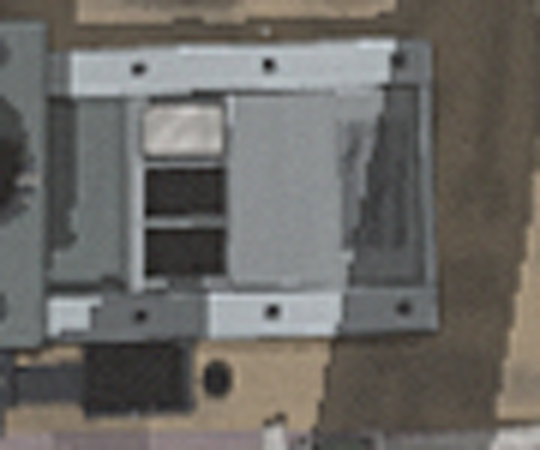

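The block lies properly in the far pocket (crop 145-225 × 103-158). Now checking that blocks 2 and 3 haven't moved.

Run:
```python
from h import *
f=lambda X:pix("side",X)
print(f([.461,-.344,.02]),f([.453,-.401,.02]))
for n in("raw_side0","raw_s3"):
    hsv=cv2.cvtColor(cv2.imread(f"pics/{n}.png"),cv2.COLOR_BGR2HSV)
    m=((hsv[...,1]<45)&(hsv[...,2]>150)).astype(np.uint8);m[:,:225]=0;m[:,275:]=0;m[:235]=0;m[300:]=0
    for c in cv2.findContours(m,cv2.RETR_EXTERNAL,cv2.CHAIN_APPROX_NONE)[0]:
        if cv2.contourArea(c)>25: r=cv2.minAreaRect(c);print(n,r,ray("side",r[0],.02))
```

```text
[248.13680206 271.14207756] [249.20469709 285.24273788]
raw_side0 ((249.4059295654297, 285.55938720703125), (8.756327629089355, 19.40322494506836), 84.2894058227539) [ 0.453286   -0.40232586  0.02      ]
raw_side0 ((248.87997436523438, 271.3399963378906), (7.781517505645752, 18.782974243164062), 79.69515228271484) [ 0.46285299 -0.34530861  0.02      ]
raw_side0 ((235.3302001953125, 250.9056854248047), (6.868027210235596, 17.71950912475586), 74.05460357666016) [ 0.44107156 -0.24356627  0.02      ]
raw_s3 ((249.4180450439453, 285.5983581542969), (8.691431045532227, 19.37464714050293), 84.80557250976562) [ 0.45328855 -0.40248114  0.02      ]
raw_s3 ((248.8654022216797, 271.326904296875), (7.648529052734375, 18.43491554260254), 78.69007110595703) [ 0.46282411 -0.3452444   0.02      ]
```

```bash
python3 jog.py '[[-0.008,0.004,-0.006,0.0043,0.0056,0.05,0.06],[-0.008,0.004,-0.006,0.0043,0.0056,0.1,0.06],[-0.008,0.004,-0.006,0.0043,0.0056,0.13,0.06],[-0.008,0.004,-0.006,0.0043,0.0056,0.13,0.06],[-0.008,0.004,-0.006,0.0043,0.0056,0.13,0.06]]' | grep -E "eef|width"
python3 -c "
from h import *
d(.462,-.345,.006,np.pi/2+.04)"
```

```text
eef_pos: [0.4646, -0.3403, 0.0508]
grip_width: 0.06
rv [ 0.001 -0.     0.008] d [-0.0046 -0.0029  0.0448] at [ 0.4646 -0.3403  0.0508] j [-0.63  0.52 -0.07  0.98  0.    0.89]
```

```bash
python3 jog.py '[[0,0,0.008,-0.0046,-0.003,0.02,0.06],[0,0,0.008,-0.0046,-0.003,0.03,0.06],[0,0,0.008,-0.0046,-0.003,0.03,0.06],[0,0,0.008,-0.0046,-0.003,0.03,0.06]]' | grep -E "eef|width"
python3 -c "
from h import *
d(.462,-.345,.006,np.pi/2+.04)"
```

```text
eef_pos: [0.4611, -0.3457, 0.0203]
grip_width: 0.0605
rv [ 0.001 -0.    -0.002] d [0.0007 0.0009 0.0143] at [ 0.4611 -0.3457  0.0203] j [-0.64  0.56 -0.1   0.91  0.    0.89]
```

```bash
python3 jog.py '[[0,0,0,0.0007,0.001,0.010,0.06],[0,0,0,0.0007,0.001,0.014,0.06],[0,0,0,0.0007,0.001,0.014,0.06],[0,0,0,0.0007,0.001,0.014,0.03],[0,0,0,0.0007,0.001,0.014,0.03],[0,0,0,0.0007,0.001,0.014,0.03],[0,0,0,0.0007,0.001,0.014,0.03]]' | grep -E "eef|width|force"
python3 jog.py '[[0,0,0,0,0,-0.06,0.03],[0,0,0,0,0,-0.12,0.03],[0,0,0,0,0,-0.17,0.03],[0,0,0,0,0,-0.17,0.03]]' | grep -E "eef|width|force"
python3 -c "
from h import *
d(.551,.2085,.18,np.pi+.02)"
```

```text
eef_pos: [0.4619, -0.345, 0.0058]
ft_force: [1.5, 1.2, 3.2]
grip_width: 0.048
grasp_force: 63.6
eef_pos: [0.4634, -0.3466, 0.1796]
ft_force: [1.1, -0.6, -2.5]
grip_width: 0.0481
grasp_force: 63.8
rv [ 1.000e-03  8.000e-03 -1.553e+00] d [ 0.5514  0.1086 -0.0022] at [ 0.4634 -0.3466  0.1796] j [-0.64  0.42  0.12  1.27  0.    0.89]
```

```bash
python3 jog.py '[[0,0,-1.553,0.551,0.1086,0,0.03],[0,0,-1.553,0.551,0.1086,0,0.03],[0,0,-1.553,0.551,0.1086,0,0.03],[0,0,-1.553,0.551,0.1086,0,0.03],[0,0,-1.553,0.551,0.1086,0,0.03],[0,0,-1.553,0.551,0.1086,0,0.03],[0,0,-1.553,0.551,0.1086,0,0.03],[0,0,-1.553,0.551,0.1086,0,0.03],[0,0,-1.553,0.551,0.1086,0,0.03],[0,0,-1.553,0.551,0.1086,0,0.03]]' | grep -E "eef|width|force"
python3 jog.py '[[0,0,0,0,0,0.03,0.03],[0,0,0,0,0,0.08,0.03],[0,0,0,0,0,0.12,0.03],[0,0,0,0,0,0.12,0.03],[0,0,0,0,0,0.12,0.03],[0,0,0,0,0,0.12,0.03]]' | grep -E "eef|width|force"
python3 -c "
from h import *
d(.551,.2085,.027,np.pi+.02)"
```

```text
eef_pos: [0.5476, 0.2139, 0.1726]
ft_force: [0.0, -1.1, -1.1]
grip_width: 0.0485
grasp_force: 63.8
eef_pos: [0.5506, 0.2103, 0.058]
ft_force: [-0.2, 0.5, -2.3]
grip_width: 0.0482
grasp_force: 63.8
rv [ 0.002  0.003 -0.   ] d [-0.0003 -0.0019  0.031 ] at [0.5506 0.2103 0.058 ] j [ 0.36  0.54 -0.02  1.01  0.    0.34]
```

```bash
python3 jog.py '[[0,0,0,-0.0003,-0.0019,0.01,0.03],[0,0,0,-0.0003,-0.0019,0.02,0.03],[0,0,0,-0.0003,-0.0019,0.026,0.03],[0,0,0,-0.0003,-0.0019,0.03,0.03],[0,0,0,-0.0003,-0.0019,0.03,0.03]]' | grep -E "eef|width|force"
```

```text
eef_pos: [0.5507, 0.2094, 0.0308]
ft_force: [-6.7, -0.4, 24.3]
grip_width: 0.0482
grasp_force: 67.7
```

```bash
python3 jog.py '[[0,0,0,0,0,-0.006,0.03],[0,0,0,-0.003,-0.001,-0.006,0.03],[0,0,0,-0.003,-0.001,-0.006,0.03],[0,0,0,-0.003,-0.001,-0.003,0.03],[0,0,0,-0.003,-0.001,0,0.03],[0,0,0,-0.003,-0.001,0,0.03]]' | grep -E "eef|width|force"
```

```text
eef_pos: [0.5521, 0.2073, 0.026]
ft_force: [-1.4, 1.7, 2.8]
grip_width: 0.0484
grasp_force: 65.1
```

```bash
python3 jog.py '[[0,0,0,0,0,0,0.058],[0,0,0,0,0,0,0.058],[0,0,0,0,0,0,0.06],[0,0,0,0,0,-0.06,0.06],[0,0,0,0,0,-0.12,0.06],[0,0,0,0,0,-0.15,0.06],[0,0,0,0,0,-0.15,0.06]]' | grep -E "eef|width|force"
python3 -c "
from h import *
d(.453,-.402,.18,np.pi/2-.09)"
```

```text
eef_pos: [0.5545, 0.2076, 0.1794]
ft_force: [-0.0, 0.3, 0.1]
grip_width: 0.0601
grasp_force: 0.0
rv [0.008 0.002 1.681] d [ 0.1137 -0.6074 -0.0034] at [0.5545 0.2076 0.1794] j [0.36 0.44 0.16 1.28 0.   0.34]
```

```bash
python3 jog.py '[[0.008,0.002,1.681,0.1137,-0.607,0,0.06],[0.008,0.002,1.681,0.1137,-0.607,0,0.06],[0.008,0.002,1.681,0.1137,-0.607,0,0.06],[0.008,0.002,1.681,0.1137,-0.607,0,0.06],[0.008,0.002,1.681,0.1137,-0.607,0,0.06],[0.008,0.002,1.681,0.1137,-0.607,0,0.06],[0.008,0.002,1.681,0.1137,-0.607,0,0.06],[0.008,0.002,1.681,0.1137,-0.607,0,0.06],[0.008,0.002,1.681,0.1137,-0.607,0,0.06],[0.008,0.002,1.681,0.1137,-0.607,0,0.06]]' | grep -E "eef|width"
python3 jog.py '[[0,0,0,0,0,0,0.06],[0,0,0,0,0,0,0.06]]' | grep -E "eef|width"
python3 - <<'E'
from h import *
d(.453,-.402,.05,np.pi/2-.09)
cv2.imwrite("pics/raw_s4.png",cams.camera("side")[:,:,::-1]);t=cams.camera("top")[:,:,::-1];cv2.imwrite("pics/raw_t4.png",t)
hsv=cv2.cvtColor(cv2.imread("pics/raw_s4.png"),cv2.COLOR_BGR2HSV)
m=((hsv[...,1]<45)&(hsv[...,2]>150)).astype(np.uint8);m[:,:225]=0;m[:,275:]=0;m[:235]=0;m[300:]=0
for c in cv2.findContours(m,cv2.RETR_EXTERNAL,cv2.CHAIN_APPROX_NONE)[0]:
    if cv2.contourArea(c)>25: r=cv2.minAreaRect(c);print(r,ray("side",r[0],.02))
E
```

```text
eef_pos: [0.4495, -0.4039, 0.1731]
grip_width: 0.06
eef_pos: [0.4502, -0.4014, 0.1734]
grip_width: 0.06
rv [-0.01   0.001 -0.   ] d [-0.0003  0.0041  0.1234] at [ 0.4502 -0.4014  0.1734] j [-0.73  0.48  0.2   1.3  -0.01  0.94]
((249.5, 285.5), (9.0, 19.0), 90.0) [ 0.45357228 -0.40215765  0.02      ]
```

```bash
python3 jog.py '[[-0.01,0,0,0,0.003,0.05,0.059],[-0.01,0,0,0,0.003,0.1,0.059],[-0.01,0,0,0,0.003,0.14,0.059],[-0.01,0,0,0,0.003,0.145,0.059],[-0.01,0,0,0,0.003,0.145,0.059],[-0.01,0,0,0,0.003,0.145,0.059]]' | grep -E "eef|width"
python3 -c "
from h import *
d(.4535,-.402,.006,np.pi/2-.09)"
```

```text
eef_pos: [0.4547, -0.4037, 0.0327]
grip_width: 0.0589
rv [0.007 0.006 0.001] d [ 0.0017 -0.0015  0.0267] at [ 0.4547 -0.4037  0.0327] j [-0.73  0.59 -0.    0.97 -0.    0.93]
```

```bash
python3 jog.py '[[0,0,0,0.0015,-0.0012,0.012,0.059],[0.005,0.005,0,0.0015,-0.0012,0.022,0.059],[0.005,0.005,0,0.0015,-0.0012,0.026,0.059],[0.005,0.005,0,0.0015,-0.0012,0.026,0.059],[0.005,0.005,0,0.0015,-0.0012,0.026,0.03],[0.005,0.005,0,0.0015,-0.0012,0.026,0.03],[0.005,0.005,0,0.0015,-0.0012,0.026,0.03],[0.005,0.005,0,0.0015,-0.0012,0.026,0.03]]' | grep -E "eef|width|force"
python3 jog.py '[[0,0,0,0,0,-0.06,0.03],[0,0,0,0,0,-0.12,0.03],[0,0,0,0,0,-0.17,0.03],[0,0,0,0,0,-0.17,0.03],[0,0,0,0,0,-0.17,0.03]]' | grep -E "eef|width|force"
python3 -c "
from h import *
d(.514,.208,.18,np.pi+.02)"
```

```text
eef_pos: [0.4525, -0.4017, 0.0047]
ft_force: [-0.2, 0.9, 3.3]
grip_width: 0.0483
grasp_force: 61.8
eef_pos: [0.4515, -0.401, 0.1728]
ft_force: [-0.8, 0.8, -1.7]
grip_width: 0.0486
grasp_force: 62.6
rv [-0.    -0.006 -1.681] d [ 0.6121  0.0076 -0.0051] at [ 0.4515 -0.401   0.1728] j [-0.73  0.48  0.2   1.3   0.    0.93]
```

```bash
python3 jog.py '[[0,-0.006,-1.681,0.612,0.007,-0.005,0.03],[0,-0.006,-1.681,0.612,0.007,-0.005,0.03],[0,-0.006,-1.681,0.612,0.007,-0.005,0.03],[0,-0.006,-1.681,0.612,0.007,-0.005,0.03],[0,-0.006,-1.681,0.612,0.007,-0.005,0.03],[0,-0.006,-1.681,0.612,0.007,-0.005,0.03],[0,-0.006,-1.681,0.612,0.007,-0.005,0.03],[0,-0.006,-1.681,0.612,0.007,-0.005,0.03],[0,-0.006,-1.681,0.612,0.007,-0.005,0.03],[0,-0.006,-1.681,0.612,0.007,-0.005,0.03]]' | grep -E "eef|width|force"
python3 jog.py '[[0,0,0,0,0,0,0.03],[0,0,0,0,0,0.05,0.03],[0,0,0,0,0,0.1,0.03],[0,0,0,0,0,0.12,0.03],[0,0,0,0,0,0.12,0.03],[0,0,0,0,0,0.12,0.03]]' | grep -E "eef|width|force"
python3 -c "
from h import *
d(.513,.208,.025,np.pi+.02)"
```

```text
eef_pos: [0.5124, 0.2091, 0.1773]
ft_force: [0.2, 0.7, -2.3]
grip_width: 0.0484
grasp_force: 62.6
eef_pos: [0.5146, 0.2064, 0.0606]
ft_force: [-0.6, 0.1, -2.0]
grip_width: 0.0487
grasp_force: 62.6
rv [-0.002  0.002 -0.001] d [0.0016 0.0017 0.0356] at [0.5146 0.2064 0.0606] j [ 0.38  0.48 -0.12  0.97 -0.    0.36]
```

```bash
python3 jog.py '[[0,0,0,0.001,0.0017,0.01,0.03],[0,0,0,0.001,0.0017,0.02,0.03],[0,0,0,0.001,0.0017,0.028,0.03],[0,0,0,0.001,0.0017,0.034,0.03],[0,0,0,0.001,0.0017,0.034,0.03]]' | grep -E "eef|width|force"
```

```text
eef_pos: [0.5129, 0.2085, 0.0257]
ft_force: [0.0, 0.0, -1.1]
grip_width: 0.0483
grasp_force: 62.6
```

```bash
python3 jog.py '[[0,0,0,0,0,0.001,0.058],[0,0,0,0,0,0.001,0.058],[0,0,0,0,0,0.001,0.06],[0,0,0,0,0,-0.06,0.06],[0,0,0,0,0,-0.12,0.06],[0,0,0,0.1,-0.2,-0.16,0.06],[0,0,0,0.13,-0.22,-0.2,0.06],[0,0,0,0.13,-0.22,-0.2,0.06],[0,0,0,0.13,-0.22,-0.2,0.06],[0,0,0,0.13,-0.22,-0.2,0.06]]' | grep -E "eef|width|force"
python3 - <<'E'
from h import *
d(.549,.318,.18,np.pi)
t=cams.camera("top")[:,:,::-1];s=cams.camera("side")[:,:,::-1];cv2.imwrite("pics/rt5.png",t);cv2.imwrite("pics/rs5.png",s)
print(pix("side",[.549,.318,.134]),pix("top",[.549,.318,.134]),[pix("side",[.549+a,.318,.134]).round(1) for a in(-.022,.022)])
a=cv2.resize(t[165:235,145:215],None,fx=5.5,fy=5.5,interpolation=cv2.INTER_CUBIC)
p=pix("side",[.549,.3,.1]).astype(int);b=cv2.resize(s[p[1]-25:p[1]+45,p[0]-35:p[0]+35],None,fx=5.5,fy=5.5,interpolation=cv2.INTER_CUBIC);print(p)
cv2.imwrite("pics/k5.png",np.hstack([a,b]))
E
```

```text
eef_pos: [0.3865, -0.0156, 0.2284]
ft_force: [0.6, -0.3, -0.1]
grip_width: 0.06
grasp_force: 0.0
rv [-0.002  0.005  0.017] d [-0.1679  0.3309  0.0485] at [ 0.3865 -0.0156  0.2284] j [-0.04  0.01 -0.27  1.29 -0.   -0.06]
[238.22392258 145.87001935] [159.89549432 192.75679226] [array([233. , 146.4]), array([243.4, 145.4])]
[239 155]
```

View pics/k5.png

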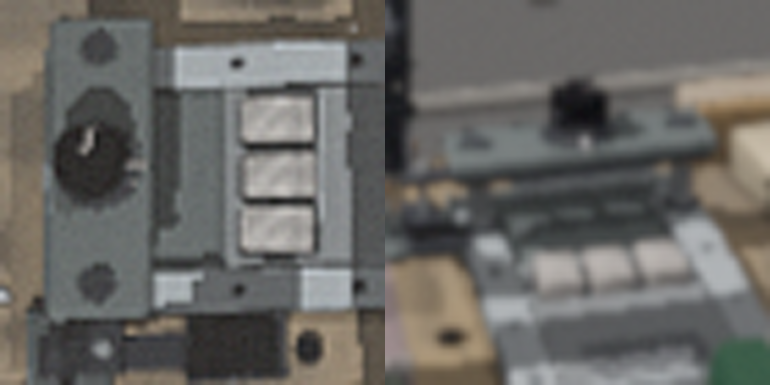

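All three blocks are seated. In the left panel the knob is at about (93,160) with its mark pointing up; in the right panel the knob is at (580,105) and the middle block top at (608,258). I'll correct for camera bias using the blocks, whose positions I know from the arm.

Run:
```python
from h import *
t=cv2.imread("pics/rt5.png");s=cv2.imread("pics/rs5.png")
def blobs(im,m,n,z,amin):
    for c in cv2.findContours(m.astype(np.uint8),cv2.RETR_EXTERNAL,cv2.CHAIN_APPROX_NONE)[0]:
        if cv2.contourArea(c)>amin:
            k=cv2.boundingRect(c);M=cv2.moments(c);ct=(M["m10"]/M["m00"],M["m01"]/M["m00"]);print(n,k,np.round(ct,2),ray(n,ct,z).round(4))
def reg(m,x0,x1,y0,y1): q=np.zeros_like(m);q[y0:y1,x0:x1]=m[y0:y1,x0:x1];return q
ht=cv2.cvtColor(t,cv2.COLOR_BGR2HSV);hs=cv2.cvtColor(s,cv2.COLOR_BGR2HSV)
print("blocks");blobs(t,reg(ht[...,2]>165,186,205,180,214),"top",.04,20)
blobs(s,reg(hs[...,2]>140,228,260,170,186),"side",.04,15)
print("pred",pix("side",[.552,.208,.04]),pix("top",[.552,.208,.04]))
print("knob");blobs(t,reg(ht[...,2]<48,150,172,183,205),"top",.134,15)
blobs(s,reg(hs[...,2]<45,228,250,140,158),"side",.123,15)
print(ht[192,150:176,2],hs[148,228:252,2])
print(t[194,165:175],pix("top",[.549,.284,.098]))
```

```text
blocks
top (189, 203, 12, 7) [193.28 206.64] [0.5084 0.2144 0.04  ]
top (190, 193, 9, 7) [193.86 197.14] [0.5452 0.2128 0.04  ]
top (190, 183, 12, 7) [194.62 186.91] [0.5851 0.2106 0.04  ]
side (230, 170, 30, 13) [245.43 177.11] [0.5559 0.2079 0.04  ]
pred [244.48384065 177.20855627] [195.13784985 195.36846264]
knob
top (155, 188, 14, 13) [161.23 194.09] [0.5441 0.313  0.134 ]
side (235, 145, 9, 9) [239.15 149.17] [0.5507 0.3078 0.123 ]
[103 110 111  95  79  41  38  44  48  88 135  58  39  48  50  47  44  40
  46  79  96 113  84  61  69  71] [ 98  96  95  93  92  81  47  27  28  29  26  27  26  27  19  30  61  92
  98  99  98  99 101 104]
[[ 43  45  49]
 [ 36  38  37]
 [ 50  52  52]
 [ 93  94  99]
 [115 117 119]
 [112 116 119]
 [119 120 121]
 [ 79  82  78]
 [ 63  62  63]
 [ 74  73  73]] [171.76409028 194.12598651]
```

```bash
python3 jog.py '[[0,0,0.017,-0.168,0.331,0.0,0.068],[0,0,0.017,-0.168,0.331,0.0,0.068],[0,0,0.017,-0.168,0.331,0.0,0.068],[0,0,0.017,-0.168,0.331,0.0,0.068],[0,0,0.017,-0.168,0.331,0.0,0.068],[0,0,0.017,-0.168,0.331,0.0,0.068],[0,0,0.017,-0.168,0.331,0.0,0.068],[0,0,0.017,-0.168,0.331,0.0,0.068],[0,0,0.017,-0.168,0.331,0.0,0.068]]' | grep -E "eef|width|force"
python3 jog.py '[[0,0,0,0,0,0.03,0.068],[0,0,0,0,0,0.06,0.068],[0,0,0,0,0,0.06,0.068],[0,0,0,0,0,0.06,0.068]]' | grep -E "eef|width|force"
python3 -c "
from h import *
d(.549,.318,.106,np.pi)"
```

```text
eef_pos: [0.5484, 0.32, 0.2267]
ft_force: [-0.2, 0.2, 0.0]
grip_width: 0.0679
grasp_force: 0.0
eef_pos: [0.5495, 0.3203, 0.1683]
ft_force: [0.6, -0.2, 0.6]
grip_width: 0.068
grasp_force: 0.0
rv [-0.     0.004  0.002] d [ 0.0008 -0.0022  0.0623] at [0.5495 0.3203 0.1683] j [ 0.53  0.54  0.29  1.31 -0.    0.53]
```

```bash
python3 jog.py '[[0,0,0,0.0005,-0.002,0.02,0.068],[0,0,0,0.0005,-0.002,0.04,0.068],[0,0,0,0.0005,-0.002,0.055,0.068],[0,0,0,0.0005,-0.002,0.062,0.068],[0,0,0,0.0005,-0.002,0.062,0.068],[0,0,0,0.0005,-0.002,0.062,0.068]]' | grep -E "eef|width|force"
python3 jog.py '[[0,0,0,0,0,0,0.048],[0,0,0,0,0,0,0.048],[0,0,0,0,0,0,0.03],[0,0,0,0,0,0,0.03]]' | grep -E "eef|width|force"
```

```text
eef_pos: [0.5491, 0.3189, 0.1052]
ft_force: [-1.1, -0.3, 1.2]
grip_width: 0.0682
grasp_force: 0.0
eef_pos: [0.5488, 0.3183, 0.105]
ft_force: [-1.1, -1.5, 3.8]
grip_width: 0.0427
grasp_force: 60.4
```

```bash
python3 jog.py '[[0,0,0.12,0,0,0,0.03],[0,0,0.24,0,0,0,0.03],[0,0,0.36,0,0,0,0.03],[0,0,0.48,0,0,0,0.03],[0,0,0.6,0,0,0,0.03],[0,0,0.72,0,0,0,0.03],[0,0,0.84,0,0,0,0.03],[0,0,0.96,0,0,0,0.03],[0,0,1.08,0,0,0,0.03],[0,0,1.2,0,0,0,0.03]]' | grep -E "eef|width|force"
python3 jog.py '[[0,0,0,0,0,0,0.03],[0,0,0,0,0,0,0.06],[0,0,0,0,0,0,0.068],[0,0,0,0,0,0,0.068],[0,0,0,0,0,-0.06,0.068],[0,0,0,0,0,-0.12,0.068],[0,0,0,0,0,-0.12,0.068]]' | grep -E "eef|width|force"
python3 - <<'E'
from h import *
o=bot.get_obs();print(o['ft_torque'])
d(.40,-.1,.24,np.pi-1.2)
E
```

```text
eef_pos: [0.5493, 0.3192, 0.105]
ft_force: [0.9, 0.7, 3.0]
grip_width: 0.0426
grasp_force: 60.2
eef_pos: [0.5512, 0.3204, 0.2311]
ft_force: [-0.4, -0.2, -0.2]
grip_width: 0.0679
grasp_force: 0.0
[ 0.02430192 -0.00802617  0.01436961]
rv [0.013 0.    0.004] d [-0.336  -0.2943 -0.0128] at [0.5512 0.3204 0.2311] j [ 0.53  0.51  0.4   1.45 -0.    1.72]
```

Moving aside (without turning) to see the mark.

```bash
python3 jog.py '[[0,0,0,-0.25,-0.22,0,0.068],[0,0,0,-0.25,-0.22,0,0.068],[0,0,0,-0.25,-0.22,0,0.068],[0,0,0,-0.25,-0.22,0,0.068],[0,0,0,-0.25,-0.22,0,0.068],[0,0,0,-0.25,-0.22,0,0.068]]' | grep -E "eef"
cat > k.py <<'E'
from h import *
import sys
t=cams.camera("top")[:,:,::-1]; acc=np.mean([cams.camera("top")[:,:,::-1].astype(float) for _ in range(4)],0).astype(np.uint8)
a=cv2.resize(acc[180:208,147:177],None,fx=16,fy=16,interpolation=cv2.INTER_CUBIC);cv2.imwrite(sys.argv[1],a)
def p(X): return ((pix("top",X)-[147,180])*16+7.5).round(0)
C=np.array([.549-.006,.3165,.134])
print("axis top",p(C),"tip at 0",p(C+[.0004,-.021,0]),"idx outer",p([.543,.2835,.098]))
g=acc[180:208,147:177].max(2); print(g[6:22,5:28])
E
python3 k.py pics/k6.png
```

```text
eef_pos: [0.4328, 0.0031, 0.224]
axis top [220. 238.] tip at 0 [313. 235.] idx outer [405. 259.]
[[103  92  93 110 100  63  68  70  70  67  67  66  66  71  71  67  81 112
  108 108  83  61  71]
 [104  92  94 111 104  62  64  63  54  56  53  53  59  61  66  64  83 115
  111 105  83  62  69]
 [108  90  96 111  99  53  47  46  43  42  48  49  45  49  52  57  74 104
  113 109  86  62  71]
 [106  89  94 100  66  40  44  44  46  46  44  47  42  45  48  50  51  83
  115 110  85  61  68]
 [105  91  88  71  39  42  44  45  46  46  43  46  44  43  44  45  58  81
  104 110  85  63  70]
 [107  93  81  46  43  47  46  49  40  41  36  36  43  50  36  42  59  75
   80 110  88  62  69]
 [108  93  67  42  44  47  48  44  55  87 112 125  98  86  67  55  49  74
   93 112  87  64  68]
 [109  95  75  41  47  46  46  43  67 120 154 171 127  96  86  67  54  82
   89 111  84  64  69]
 [113 107  80  40  44  47  48  46  53  57  35  33  35  41  41  40  77 117
  118 117  77  62  69]
 [121 124  73  38  45  47  47  45  44  44  43  45  46  45  40  40  78 119
  123 129  72  60  70]
 [124 129  92  39  45  45  47  47  44  46  47  45  45  46  38  46  64  65
   85 110  85  62  69]
 [124 129 105  53  46  48  47  46  45  46  46  48  45  43  42  57  80  92
   94 110  85  64  70]
 [122 128 105  75  49  46  46  48  47  48  48  45  44  43  52  69  84 111
  110 111  84  62  67]
 [123 118 105  90  64  48  46  47  43  44  46  44  46  51  66  74  69  82
  114 110  86  59  69]
 [121  94 106  93  87  67  55  51  47  45  49  51  58  65  74  70  78 102
  112 110  85  62  72]
 [123  98 110  90  96  84  65  69  60  56  63  66  69  73  76  97 102 112
  112 110  87  62  71]]
```

View pics/k6.png

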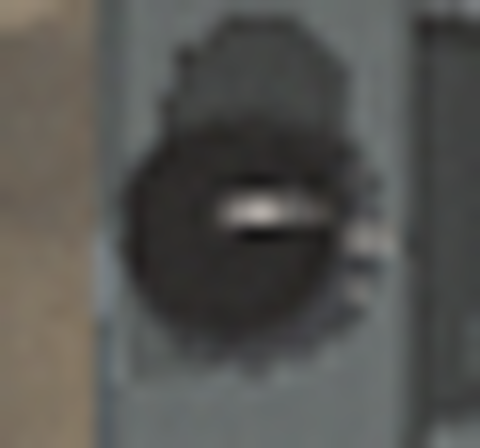

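The mark now runs horizontally, (225,212)→(325,210), toward the index line at (370,240). I'll quantify the angle with a weighted line fit, before and after.

Run:
```python
from h import *
def fit(im):
    g=im[185:202,152:170].astype(float).max(2); 
    w=np.clip(g-62,0,None); m=np.zeros_like(w)
    b=(w>0).astype(np.uint8); n,l,s,c=cv2.connectedComponentsWithStats(b,connectivity=8)
    # component inside knob disc
    yy,xx=np.mgrid[185:202,152:170]; disc=(xx-161)**2+(yy-193.5)**2<5.6**2
    w=w*disc; P=np.array([ray("top",(x,y),.134)[:2] for x,y in zip(xx[w>0],yy[w>0])]);W=w[w>0]
    c=(P*W[:,None]).sum(0)/W.sum();Q=P-c;S=(Q*W[:,None]).T@Q;e,v=np.linalg.eigh(S);u=v[:,1]
    a=np.arctan2(u[1],u[0]); return c.round(4),round(a,3),len(W)
ims={k:cv2.imread(f"pics/{k}.png") for k in("raw_top0","raw1","raw_t3","raw_t4","rt5")}
for k,i in ims.items(): print(k,*fit(i))
print("avg",*fit(np.mean(list(ims.values()),0)))
print("now",*fit(np.mean([cams.camera("top")[:,:,::-1].astype(float) for _ in range(6)],0)))
```

```text
raw_top0 [0.5585 0.3162] 2.859 12
raw1 [0.5584 0.3161] 2.841 13
raw_t3 [0.5584 0.3161] 2.816 12
raw_t4 [0.5583 0.3161] 2.844 12
rt5 [0.5583 0.3162] 2.854 12
avg [0.5584 0.3161] 2.843 12
now [0.5493 0.3069] 1.562 13
```

Run:
```python
from h import *
s=np.mean([cams.camera("side")[:,:,::-1].astype(float) for _ in range(4)],0)
t=np.mean([cams.camera("top")[:,:,::-1].astype(float) for _ in range(4)],0)
print(s[139:160,230:250].max(2).astype(int))
print(pix("side",[.549,.318,.134]),pix("side",[.5494,.297,.134]),pix("side",[.5496,.283,.098]))
# top mark: per-column centroid
for x in range(160,168):
    w=np.clip(t[190:196,x].max(1)-46,0,None);r=(w*np.arange(190,196)).sum()/w.sum();print(x,round(r,2),int(w.sum()),ray("top",(x,r),.134)[:2].round(4))
print(t[190:200,166:176].max(2).astype(int))
```

```text
[[ 29  30  39  60  80  87  92 103 106 106 106 107 107 107 107 107 107 107
  106 106]
 [ 30  39  61  86 100 104 104 106 107 107 107 107 107 107 107 107 107 106
  106 106]
 [ 36  54  85 101 105 106 107 107 107 107 107 106 107 107 107 107 106 107
  107 107]
 [ 52  66  96 106 107 106 106 106 106 106 106 105 107 109 109 110 111 112
  114 116]
 [ 69  73 101 108 110 109 107 102 101  99  99 100 109 116 119 121 123 128
  130 135]
 [ 77  80 108 115 113 111 102  83  75  73  75  89 114 125 131 132 133 134
  135 138]
 [ 79  89 121 122  99  87  77  55  50  54  49  66  92 109 124 127 125 124
  122 120]
 [ 78  89 120 115  75  50  44  38  54  70  51  40  52  69  93 104 105 102
  100  98]
 [ 77  80 102  97  56  33  31  34  49  67  57  37  28  36  62  86  92  91
   91  92]
 [ 77  71  85  80  47  28  28  29  34  50  57  37  20  26  59  91  98  98
   99 101]
 [ 77  73  88  84  49  26  24  24  26  48  64  41  18  27  63  96 101 102
  103 107]
 [ 78  80  96  90  52  25  23  24  26  51  70  43  18  30  61  89  89  91
  102 113]
 [ 84  92 100  90  53  28  24  23  25  47  63  38  21  29  53  76  77  79
   94 
[... 743 characters left out ...]
240.14928542 156.99435644]
160 192.81 34 [0.5488 0.3176]
161 192.77 128 [0.5489 0.314 ]
162 192.61 174 [0.5495 0.3104]
163 192.62 204 [0.5494 0.3068]
164 192.6 133 [0.5494 0.3032]
165 192.46 92 [0.5499 0.2996]
166 192.67 63 [0.5491 0.296 ]
167 192.55 35 [0.5495 0.2924]
[[ 45  47  55  80 104 111  88  62  65  68]
 [ 36  42  60  77  82 112  86  60  68  69]
 [ 67  57  48  74  93 111  86  64  69  67]
 [ 88  68  56  78  88 109  87  60  71  68]
 [ 37  39  76 117 118 119  78  63  71  70]
 [ 44  38  78 120 123 125  73  64  70  68]
 [ 39  48  65  66  83 110  85  61  71  68]
 [ 43  56  80  94  96 111  85  62  71  70]
 [ 52  70  86 113 110 110  85  60  72  71]
 [ 66  71  67  84 113 109  84  65  68  66]]
```

Run:
```python
from h import *
A=np.array([.549,.318]);
for yw in (.01,.02,.03):
    ux=np.array([-np.sin(yw),np.cos(yw)]) # press x
    uy=np.array([-np.cos(yw),-np.sin(yw)])
    for th in(-.05,0,.05,.1,.15):
        dirn=-ux*np.cos(th)-uy*np.sin(th)   # ccw from -x
        sd=[pix("side",[*(A+.0222*dirn),z]) for z in(.128,.116)]
        tp=[pix("top",[*(A+r*dirn),.1345]) for r in(.006,.013,.021)]
        print(yw,th,"side dcol",np.round([p[0] for p in sd]-np.mean([pix("side",[*(A-r*ux),.0985])[0] for r in(.028,.035)]),2),"top mark row-idx row",np.round([p[1] for p in tp]-np.mean([pix("top",[*(A-r*ux),.0985])[1] for r in(.026,.033)]),2))
```

```text
0.01 -0.05 side dcol [-0.97 -0.84] top mark row-idx row [-1.25 -1.19 -1.12]
0.01 0 side dcol [-0.7  -0.58] top mark row-idx row [-1.33 -1.37 -1.41]
0.01 0.05 side dcol [-0.44 -0.32] top mark row-idx row [-1.42 -1.55 -1.7 ]
0.01 0.1 side dcol [-0.18 -0.06] top mark row-idx row [-1.5  -1.73 -1.99]
0.01 0.15 side dcol [0.07 0.2 ] top mark row-idx row [-1.58 -1.9  -2.27]
0.02 -0.05 side dcol [-0.99 -0.87] top mark row-idx row [-1.19 -1.15 -1.1 ]
0.02 0 side dcol [-0.73 -0.6 ] top mark row-idx row [-1.27 -1.33 -1.39]
0.02 0.05 side dcol [-0.46 -0.34] top mark row-idx row [-1.35 -1.5  -1.68]
0.02 0.1 side dcol [-0.2  -0.08] top mark row-idx row [-1.43 -1.68 -1.96]
0.02 0.15 side dcol [0.05 0.17] top mark row-idx row [-1.52 -1.86 -2.25]
0.03 -0.05 side dcol [-1.01 -0.89] top mark row-idx row [-1.13 -1.1  -1.08]
0.03 0 side dcol [-0.75 -0.62] top mark row-idx row [-1.21 -1.28 -1.37]
0.03 0.05 side dcol [-0.49 -0.36] top mark row-idx row [-1.29 -1.46 -1.66]
0.03 0.1 side dcol [-0.23 -0.11] top mark row-idx row [-1.37 -1.64 -1.94]
0.03 0.15 side dcol [0.03 0.15] top mark row-idx row [-1.45 -1.81 -2.23]
```

Both views put the mark's tip about 0.1 rad counter-clockwise of the index line, so I'll regrasp and turn a further 0.1 rad.

```bash
python3 -c "
from h import *
d(.549,.3185,.17,np.pi-1.2)"
```

```text
rv [0.001 0.002 0.003] d [0.2497 0.2204 0.0543] at [0.435  0.0056 0.2246] j [ 0.01  0.11 -0.17  1.29 -0.    1.21]
```

```bash
python3 jog.py '[[0,0,0,0.25,0.22,0,0.068],[0,0,0,0.25,0.22,0,0.068],[0,0,0,0.25,0.22,0,0.068],[0,0,0,0.25,0.22,0,0.068],[0,0,0,0.25,0.22,0,0.068],[0,0,0,0.25,0.22,0,0.068],[0,0,0,0.25,0.22,0.054,0.068],[0,0,0,0.25,0.22,0.054,0.068],[0,0,0,0.25,0.22,0.054,0.068]]' | grep -E "eef|width|force"
python3 -c "
from h import *
d(.549,.3185,.106,np.pi-1.2)"
```

```text
eef_pos: [0.549, 0.3186, 0.1716]
ft_force: [0.7, -0.5, 1.0]
grip_width: 0.0678
grasp_force: 0.0
rv [0.002 0.002 0.003] d [ 0.0001 -0.0002  0.0656] at [0.549  0.3186 0.1716] j [ 0.53  0.54  0.29  1.32 -0.    1.72]
```

```bash
python3 jog.py '[[0,0,0,0,0,0.02,0.068],[0,0,0,0,0,0.04,0.068],[0,0,0,0,0,0.06,0.068],[0,0,0,0,0,0.066,0.068],[0,0,0,0,0,0.066,0.068],[0,0,0,0,0,0.066,0.03],[0,0,0,0,0,0.066,0.03],[0,0,0,0,0,0.066,0.03],[0,0,0,0,0,0.066,0.03]]' | grep -E "eef|width|force"
python3 jog.py '[[0,0,0.05,0,0,0,0.03],[0,0,0.1,0,0,0,0.03],[0,0,0.1,0,0,0,0.03],[0,0,0.1,0,0,0,0.03]]' | grep -E "eef|width|force"
python3 -c "
from h import *
d(.549,.3185,.106,np.pi-1.3)"
python3 jog.py '[[0,0,0,0,0,0,0.06],[0,0,0,0,0,0,0.068],[0,0,0,0,0,0,0.068],[0,0,0,0,0,-0.05,0.068],[0,0,0,0,0,-0.1,0.068],[0,0,0,0,0,-0.12,0.068],[0,0,0,0,0,-0.12,0.068]]' | grep -E "eef|width|force"
python3 -c "
from h import *
d(.435,.005,.224,np.pi-1.3)"
```

```text
eef_pos: [0.5495, 0.319, 0.1061]
ft_force: [-0.4, -0.8, 5.4]
grip_width: 0.0422
grasp_force: 60.0
eef_pos: [0.5495, 0.319, 0.1061]
ft_force: [-1.1, -0.4, 5.0]
grip_width: 0.0423
grasp_force: 60.3
rv [0.004 0.002 0.003] d [-0.0003 -0.0007  0.0001] at [0.5495 0.319  0.1061] j [ 0.53  0.58  0.18  1.17 -0.    1.82]
eef_pos: [0.5494, 0.3194, 0.2264]
ft_force: [0.5, 0.2, -0.8]
grip_width: 0.068
grasp_force: 0.0
rv [0.006 0.001 0.003] d [-0.2717 -0.1952  0.0016] at [0.5494 0.3194 0.2264] j [ 0.53  0.52  0.4   1.45 -0.    1.82]
```

```bash
python3 jog.py '[[0,0,0,-0.27,-0.195,0,0],[0,0,0,-0.27,-0.195,0,0],[0,0,0,-0.27,-0.195,0,0],[0,0,0,-0.27,-0.195,0,0],[0,0,0,-0.27,-0.195,0,0],[0,0,0,-0.27,-0.195,0,0],[0,0,0,-0.27,-0.195,0,0]]' | grep -E "clock|eef"
python3 - <<'E'
from h import *
s=np.mean([cams.camera("side")[:,:,::-1].astype(float) for _ in range(3)],0)
t=np.mean([cams.camera("top")[:,:,::-1].astype(float) for _ in range(3)],0)
print(s[146:158,236:244].max(2).astype(int))
for x in range(160,168):
    w=np.clip(t[190:197,x].max(1)-46,0,None);print(x,round((w*np.arange(190,197)).sum()/w.sum(),2),int(w.sum()))
print(t[190:198,166:173].max(2).astype(int)); d(.551,.085,.05,np.pi/2)
E
```

```text
clock: 40.78
eef_pos: [0.4322, 0.0048, 0.2232]
[[ 44  40  59  78  56  41  54  76]
 [ 31  36  67  90  67  38  29  45]
 [ 25  30  53  75  64  37  23  30]
 [ 22  25  35  54  55  33  21  29]
 [ 21  22  29  46  51  32  21  28]
 [ 23  23  29  40  49  31  21  29]
 [ 32  31  33  39  47  37  27  33]
 [ 48  46  47  52  56  50  39  41]
 [ 64  61  64  79  89  68  52  51]
 [ 78  80  83 111 134  98  71  74]
 [ 90  90  91 114 136 110  92  97]
 [105 104 104 108 116 106  94  97]]
160 192.68 36
161 192.88 121
162 192.88 113
163 192.92 110
164 192.78 124
165 192.6 133
166 192.86 34
167 193.93 43
[[ 40  43  56  81 100 109  87]
 [ 39  42  59  75  81 113  88]
 [ 55  39  49  75  92 112  89]
 [ 67  58  63  80  88 109  86]
 [ 50  71  85 118 118 119  81]
 [ 37  47  88 119 122 126  70]
 [ 38  50  69  66  85 110  85]
 [ 42  54  80  91  92 111  85]]
rv [0.001 0.002 0.276] d [0.0435 0.1338 0.1742] at [0.4339 0.0069 0.2242] j [ 0.02  0.11 -0.17  1.29 -0.    1.31]
```

```bash
python3 jog.py '[[0,0,0.276,0.0435,0.1338,0,0],[0,0,0.276,0.0435,0.1338,0,0],[0,0,0.276,0.0435,0.1338,0,0],[0,0,0.276,0.0435,0.1338,0.06,0],[0,0,0.276,0.0435,0.1338,0.12,0],[0,0,0.276,0.0435,0.1338,0.17,0],[0,0,0.276,0.0435,0.1338,0.17,0],[0,0,0.276,0.0435,0.1338,0.17,0]]' | grep -E "eef|width|force"
python3 -c "
from h import *
d(.551,.085,.025,np.pi/2)"
```

```text
eef_pos: [0.5525, 0.0846, 0.0562]
ft_force: [-0.5, -0.0, 1.5]
grip_width: 0.0004
grasp_force: 0.0
rv [ 0.004  0.001 -0.001] d [ 0.0005 -0.0016  0.0312] at [0.5525 0.0846 0.0562] j [ 0.15  0.49 -0.12  0.96 -0.    1.72]
```

```bash
python3 jog.py '[[0,0,0,0,0,0.015,0],[0,0,0,0,0,0.026,0],[0,0,0,0,0,0.031,0],[0,0,0,0,0,0.032,0],[0,0,0,0,0,0.032,0]]' | grep -E "eef|force"
```

```text
eef_pos: [0.5516, 0.0839, 0.0269]
ft_force: [-8.9, -0.6, 26.3]
grasp_force: 12.6
```

```bash
python3 jog.py '[[0,0,0,0.004,0,-0.001,0],[0,0,0,0.012,0,-0.001,0],[0,0,0,0.021,0,-0.001,0],[0,0,0,0.03,0,-0.001,0],[0,0,0,0.039,0,-0.001,0],[0,0,0,0.048,0,-0.001,0],[0,0,0,0.057,0,-0.001,0],[0,0,0,0.066,-0.001,-0.001,0],[0,0,0,0.075,-0.001,-0.001,0],[0,0,0,0.084,-0.001,-0.001,0]]' | grep -E "eef|force"
python3 jog.py '[[0,0,0,0.008,0,0,0],[0,0,0,0.014,0,0,0],[0,0,0,0.020,0,0,0],[0,0,0,0.024,0,0,0],[0,0,0,0.027,0,0,0],[0,0,0,0.029,0,0,0],[0,0,0,0.029,0,0,0]]' | grep -E "eef|force"
```

```text
eef_pos: [0.5497, 0.1681, 0.0269]
ft_force: [-9.4, -3.1, 21.8]
grasp_force: 10.7
eef_pos: [0.5492, 0.1921, 0.0269]
ft_force: [-9.6, -14.2, 25.1]
grasp_force: 12.8
```

```bash
python3 jog.py '[[0,0,0,0.001,0,0,0],[0,0,0,0.002,0,0,0],[0,0,0,0.002,0,0,0]]' | grep -E "eef|force"
python3 jog.py '[[0,0,0,-0.004,0,-0.004,0],[0,0,0,-0.004,0,-0.05,0],[0,0,0,-0.004,0,-0.1,0],[0,0,0,-0.06,-0.12,-0.15,0],[0,0,0,-0.06,-0.12,-0.15,0],[0,0,0,-0.06,-0.12,-0.15,0],[0,0,0,-0.06,-0.12,-0.15,0],[0,0,0,-0.06,-0.12,-0.15,0]]' | grep -E "eef|force"
python3 - <<'E'
from h import *
t=cams.camera("top")[:,:,::-1];s=cams.camera("side")[:,:,::-1]
a=cv2.resize(t[160:235,145:245],None,fx=4,fy=4,interpolation=cv2.INTER_CUBIC)
b=cv2.resize(s[140:215,200:300],None,fx=4,fy=4,interpolation=cv2.INTER_CUBIC)
cv2.imwrite("pics/h7.png",np.hstack([a,b])); d(.43,.23,.1,np.pi/2)
E
```

```text
eef_pos: [0.5492, 0.1921, 0.0269]
ft_force: [-10.1, -17.8, 26.3]
grasp_force: 13.4
eef_pos: [0.4313, 0.1398, 0.173]
ft_force: [-0.5, -0.1, 0.3]
grasp_force: 0.0
rv [ 0.001  0.002 -0.002] d [ 0.0904 -0.0012  0.0724] at [0.4309 0.1398 0.1726] j [ 0.32  0.18 -0.22  1.16 -0.    1.89]
```

View pics/h7.png

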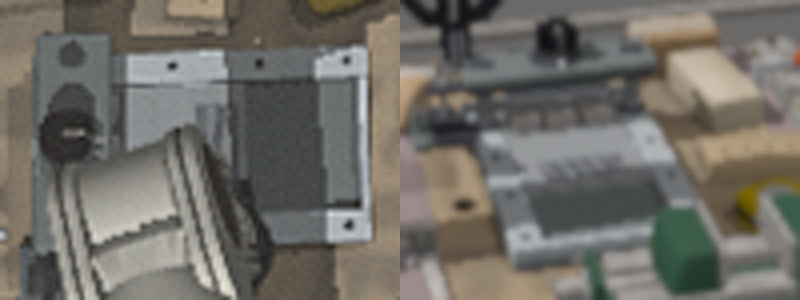

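The shuttle is home: in the right panel the blocks are under the pads at about (510-610,118), and the deck fills the bed opening. Now the treadle.

```bash
python3 jog.py '[[0,0,0,0.083,-0.002,0,0],[0,0,0,0.083,-0.002,0,0],[0,0,0,0.083,-0.002,0.04,0],[0,0,0,0.083,-0.002,0.085,0],[0,0,0,0.083,-0.002,0.085,0],[0,0,0,0.083,-0.002,0.085,0]]' | grep -E "eef|force"
python3 -c "
from h import *
d(.429,.222,.04,np.pi/2)"
```

```text
eef_pos: [0.4292, 0.2227, 0.0889]
ft_force: [0.1, -1.0, -0.2]
grasp_force: 0.0
rv [ 0.002  0.001 -0.002] d [-0.0006 -0.0004  0.0489] at [0.4292 0.2227 0.0889] j [ 0.48  0.32 -0.28  0.97 -0.    2.05]
```

```bash
python3 jog.py '[[0,0,0,0,0,0.01,0],[0,0,0,0,0,0.016,0],[0,0,0,0,0,0.022,0],[0,0,0,0,0,0.028,0],[0,0,0,0,0,0.034,0],[0,0,0,0,0,0.04,0],[0,0,0,0,0,0.045,0],[0,0,0,0,0,0.048,0],[0,0,0,0,0,0.05,0],[0,0,0,0,0,0.05,0]]' | grep -E "eef|force"
python3 jog.py '[[0,0,0,0,0,0.002,0],[0,0,0,0,0,0.003,0],[0,0,0,0,0,0.003,0]]' | grep -E "eef|force"
```

```text
eef_pos: [0.4285, 0.221, 0.0384]
ft_force: [0.5, -5.0, 9.9]
grasp_force: 4.5
eef_pos: [0.4286, 0.221, 0.0375]
ft_force: [-3.9, -8.0, 25.0]
grasp_force: 12.2
```

```bash
python3 jog.py '[[0,0,0,0,0,0.0,0],[0,0,0,0,0,0.0,0],[0,0,0,0,0,0.0,0],[0,0,0,0,0,0.0,0],[0,0,0,0,0,0.0,0],[0,0,0,0,0,0.0,0],[0,0,0,0,0,0.0,0],[0,0,0,0,0,0.0,0],[0,0,0,0,0,0.0,0],[0,0,0,0,0,0.0,0]]' | grep -E "eef|force"
python3 jog.py '[[0,0,0,0,0,0.0,0],[0,0,0,0,0,0.0,0],[0,0,0,0,0,0.0,0],[0,0,0,0,0,0.0,0]]' | grep -E "eef|force"
python3 - <<'E'
from h import *
s=cams.camera("side")[:,:,::-1];crop(s,205,135,70,50,10,"pics/st8.png")
E
```

```text
eef_pos: [0.4286, 0.221, 0.0375]
ft_force: [-4.1, -8.3, 24.2]
grasp_force: 12.1
eef_pos: [0.4286, 0.221, 0.0375]
ft_force: [-4.5, -8.1, 24.9]
grasp_force: 12.1
```

View pics/st8.png

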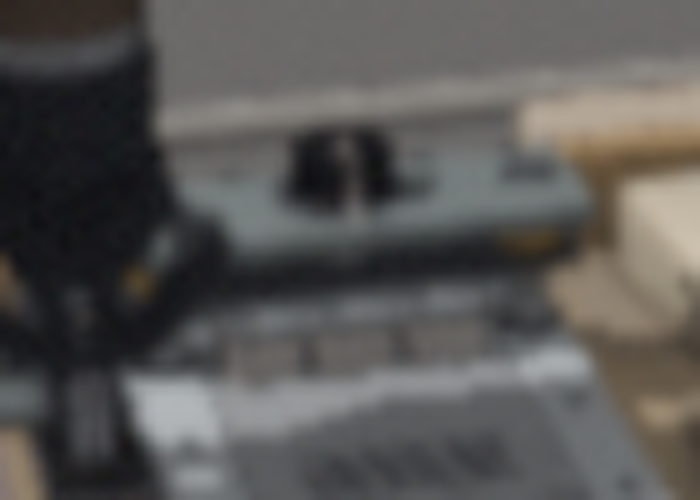

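The treadle is held down, the knob has sunk, and its mark (345,150) lines up with the index line (357,208). Letting the treadle up, then drawing the shuttle out.

```bash
python3 jog.py '[[0,0,0,0,0,-0.01,0],[0,0,0,0,0,-0.02,0],[0,0,0,0,0,-0.03,0],[0,0,0,0,0,-0.04,0],[0,0,0,0,0,-0.08,0],[0,0,0,0,0,-0.12,0],[0,0,0,0,0,-0.12,0]]' | grep -E "eef|force"
python3 -c "
from h import *
d(.549,.190,.05,np.pi/2)"
```

```text
eef_pos: [0.4298, 0.2229, 0.158]
ft_force: [1.0, 0.7, 0.2]
grasp_force: 0.0
rv [ 0.007 -0.    -0.002] d [-0.0327  0.1185  0.1088] at [0.4298 0.2229 0.158 ] j [ 0.48  0.25 -0.18  1.14 -0.    2.05]
```

```bash
python3 jog.py '[[0,0,0,-0.033,0.118,0,0],[0,0,0,-0.033,0.118,0,0],[0,0,0,-0.033,0.118,0.03,0],[0,0,0,-0.033,0.118,0.08,0],[0,0,0,-0.033,0.118,0.108,0],[0,0,0,-0.033,0.118,0.108,0],[0,0,0,-0.033,0.118,0.108,0]]' | grep -E "eef|force"
python3 jog.py '[[0,0,0,0,0,0.012,0],[0,0,0,0,0,0.020,0],[0,0,0,0,0,0.025,0],[0,0,0,0,0,0.025,0]]' | grep -E "eef|force"
```

```text
eef_pos: [0.5464, 0.1889, 0.0478]
ft_force: [0.2, -0.3, 0.2]
grasp_force: 0.0
eef_pos: [0.5467, 0.1899, 0.0269]
ft_force: [-8.7, -1.2, 23.4]
grasp_force: 12.1
```

```bash
python3 jog.py '[[0,0,0,-0.004,0,0,0],[0,0,0,-0.012,0,0,0],[0,0,0,-0.021,0,0,0],[0,0,0,-0.03,0,0,0],[0,0,0,-0.039,0,0,0],[0,0,0,-0.048,0.001,0,0],[0,0,0,-0.057,0.001,0,0],[0,0,0,-0.066,0.001,0,0],[0,0,0,-0.075,0.002,0,0],[0,0,0,-0.084,0.002,0,0]]' | grep -E "eef|force"
python3 jog.py '[[0,0,0,-0.008,0,0,0],[0,0,0,-0.014,0,0,0],[0,0,0,-0.020,0,0,0],[0,0,0,-0.024,0,0,0],[0,0,0,-0.027,0,0,0],[0,0,0,-0.029,0,0,0],[0,0,0,-0.029,0,0,0]]' | grep -E "eef|force"
```

```text
eef_pos: [0.5487, 0.106, 0.0269]
ft_force: [-8.8, 2.0, 24.9]
grasp_force: 12.2
eef_pos: [0.5505, 0.0815, 0.027]
ft_force: [-5.2, 12.1, 19.9]
grasp_force: 9.6
```

```bash
python3 jog.py '[[0,0,0,-0.001,0,0,0],[0,0,0,-0.002,0,0,0],[0,0,0,-0.002,0,0,0]]' | grep -E "eef|force"
python3 jog.py '[[0,0,0,0.004,0,-0.004,0],[0,0,0,0.004,0,-0.05,0],[0,0,0,0.004,0,-0.1,0.06],[0,0,0,0,0,-0.15,0.06],[0,0,0,0,0,-0.15,0.06],[0,0,0,0,0,-0.15,0.06]]' | grep -E "eef|force"
python3 - <<'E'
from h import *
d(.591,.208,.10,np.pi+.02)
s=cv2.imread("pics/raw_side0.png")
p=[(430,396),(486,383),(516,428),(463,446)]
q=[ray("side",((x+.5)*.64-.5,(y+.5)*.64-.5),.01) for x,y in p]
print(np.round(q,4),np.mean(q,0)); crop(s,268,240,70,50,10,"pics/tr9.png")
E
```

```text
eef_pos: [0.551, 0.0795, 0.027]
ft_force: [-4.4, 13.0, 19.4]
grasp_force: 9.1
eef_pos: [0.5474, 0.0738, 0.1721]
ft_force: [-0.6, 0.0, -1.4]
grasp_force: 0.0
rv [-1.000e-03  2.000e-03 -1.593e+00] d [0.1344 0.0433 0.0719] at [0.5474 0.0738 0.1721] j [ 0.14  0.37  0.03  1.23 -0.    1.71]
[[ 0.557  -0.2698  0.01  ]
 [ 0.6749 -0.2549  0.01  ]
 [ 0.6822 -0.3956  0.01  ]
 [ 0.5772 -0.4188  0.01  ]] [ 0.6228146  -0.33479206  0.01      ]
```

View pics/tr9.png

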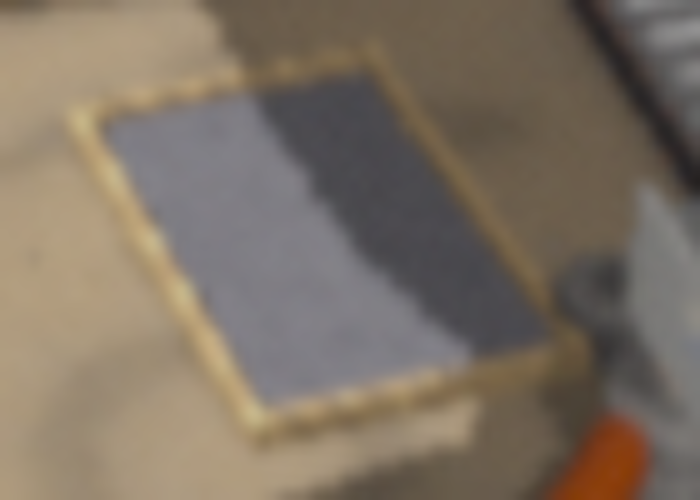

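The tray crop shows inner corners at about (105,120), (370,72), (552,345), (262,405) and outer rim corners (72,108), (378,45), (588,350), (252,432).

```bash
python3 jog.py '[[0,0,-1.593,0.1344,0.0433,0,0.06],[0,0,-1.593,0.1344,0.0433,0,0.06],[0,0,-1.593,0.1344,0.0433,0,0.06],[0,0,-1.593,0.1344,0.0433,0,0.06],[0,0,-1.593,0.1344,0.0433,0,0.06],[0,0,-1.593,0.1344,0.0433,0,0.06],[0,0,-1.593,0.1344,0.0433,0,0.06],[0,0,-1.593,0.1344,0.0433,0,0.06],[0,0,-1.593,0.1344,0.0433,0,0.06],[0,0,-1.593,0.1344,0.0433,0,0.06]]' | grep -E "eef|width|force"
python3 jog.py '[[0,0,0,0,0,0.03,0.06],[0,0,0,0,0,0.06,0.06],[0,0,0,0,0,0.09,0.06],[0,0,0,0,0,0.11,0.06],[0,0,0,0,0,0.11,0.06],[0,0,0,0,0,0.11,0.06]]' | grep -E "eef|width|force"
python3 - <<'E'
from h import *
d(.591,.208,.0255,np.pi+.02)
for P in([(72,108),(378,45),(588,350),(252,432)],[(105,120),(370,72),(552,345),(262,405)]):
    q=np.array([ray("side",((x+.5)/10-.5+268,(y+.5)/10-.5+240),.01) for x,y in P]);print(q.round(4)[:,:2].tolist(),q.mean(0).round(4))
E
```

```text
eef_pos: [0.5902, 0.2079, 0.1701]
ft_force: [-0.5, 0.2, 0.2]
grip_width: 0.0598
grasp_force: 0.0
eef_pos: [0.5917, 0.2082, 0.0628]
ft_force: [-0.4, -0.8, 0.5]
grip_width: 0.0598
grasp_force: 0.0
rv [-0.002  0.002 -0.   ] d [ 0.0008 -0.0002  0.0373] at [0.5917 0.2082 0.0628] j [ 0.34  0.6   0.1   1.07 -0.    0.32]
[[0.5598, -0.2556], [0.6599, -0.2465], [0.671, -0.3965], [0.5712, -0.4072]] [ 0.6155 -0.3264  0.01  ]
[[0.568, -0.2637], [0.6531, -0.2593], [0.6621, -0.3922], [0.577, -0.3975]] [ 0.615  -0.3282  0.01  ]
```

```bash
python3 jog.py '[[0,0,0,0.0008,0,0.012,0.06],[0,0,0,0.0008,0,0.025,0.06],[0,0,0,0.0008,0,0.034,0.06],[0,0,0,0.0008,0,0.036,0.06],[0,0,0,0.0008,0,0.036,0.06],[0,0,0,0.0008,0,0.036,0.03],[0,0,0,0.0008,0,0.036,0.03],[0,0,0,0.0008,0,0.036,0.03],[0,0,0,0.0008,0,0.036,0.03]]' | grep -E "eef|width|force"
python3 jog.py '[[0,0,0,0,0,-0.03,0.03],[0,0,0,0,0,-0.09,0.03],[0,0,0,0,0,-0.15,0.03],[0,0,0,0,0,-0.15,0.03],[0,0,0,0,0,-0.15,0.03]]' | grep -E "eef|width|force"
python3 -c "
from h import *
d(.617,-.363,.175,np.pi/2+.09)"
```

```text
eef_pos: [0.5915, 0.2083, 0.0274]
ft_force: [0.0, -0.2, 5.4]
grip_width: 0.0481
grasp_force: 63.0
eef_pos: [0.5896, 0.208, 0.1751]
ft_force: [0.3, -0.6, -3.1]
grip_width: 0.0486
grasp_force: 63.1
rv [-2.000e-03  1.000e-03  1.501e+00] d [-0.0158 -0.5715  0.0015] at [0.5896 0.208  0.1751] j [ 0.34  0.52  0.27  1.32 -0.    0.32]
```

```bash
python3 jog.py '[[0,0,1.501,0.0,-0.57,0,0.03],[0,0,1.501,0.0,-0.57,0,0.03],[0,0,1.501,0.0,-0.57,0,0.03],[0,0,1.501,0.0,-0.57,0,0.03],[0,0,1.501,0,-0.57,0,0.03],[0,0,1.501,0,-0.57,0,0.03],[0,0,1.501,0,-0.57,0,0.03],[0,0,1.501,0,-0.57,0,0.03],[0,0,1.501,-0.0158,-0.57,0,0.03],[0,0,1.501,-0.0158,-0.57,0,0.03]]' | grep -E "eef|width|force"
python3 jog.py '[[0,0,0,0,0,0.03,0.03],[0,0,0,0,0,0.08,0.03],[0,0,0,0,0,0.12,0.03],[0,0,0,0,0,0.13,0.03],[0,0,0,0,0,0.13,0.03],[0,0,0,0,0,0.13,0.03]]' | grep -E "eef|width|force"
python3 -c "
from h import *
d(.617,-.363,.012,np.pi/2+.09)"
```

```text
eef_pos: [0.6156, -0.3651, 0.1713]
ft_force: [-1.0, 1.0, -3.6]
grip_width: 0.0483
grasp_force: 63.3
eef_pos: [0.6197, -0.3619, 0.0499]
ft_force: [-0.0, 0.9, -2.2]
grip_width: 0.0482
grasp_force: 63.3
rv [0.005 0.004 0.   ] d [-0.0007 -0.0029  0.0379] at [ 0.6197 -0.3619  0.0499] j [-0.53  0.78  0.41  1.19 -0.    0.95]
```

```bash
python3 jog.py '[[0,0,0,-0.0005,-0.0025,0.015,0.03],[0,0,0,-0.0005,-0.0025,0.028,0.03],[0,0,0,-0.0005,-0.0025,0.035,0.03],[0,0,0,-0.0005,-0.0025,0.0385,0.03],[0,0,0,-0.0005,-0.0025,0.0385,0.03]]' | grep -E "eef|width|force"
```

```text
eef_pos: [0.6148, -0.3617, 0.0114]
ft_force: [-6.0, 3.1, 10.4]
grip_width: 0.0481
grasp_force: 64.8
```

```bash
python3 jog.py '[[0,0,0,0,0,-0.001,0.055],[0,0,0,0,0,-0.001,0.055],[0,0,0,0,0,-0.001,0.056],[0,0,0,0,0,-0.04,0.056],[0,0,0,0,0,-0.1,0.06],[0,0,0,0,0,-0.16,0.06],[0,0,0,0,0,-0.16,0.06]]' | grep -E "eef|width|force"
python3 -c "
from h import *
d(.552,.208,.175,np.pi+.02)"
```

```text
eef_pos: [0.6189, -0.364, 0.177]
ft_force: [0.5, -0.5, 0.8]
grip_width: 0.0602
grasp_force: 0.0
rv [ 0.003  0.018 -1.501] d [ 0.5757 -0.0152 -0.004 ] at [ 0.6189 -0.364   0.177 ] j [-0.53  0.71  0.6   1.45 -0.    0.95]
```

```bash
python3 jog.py '[[0,0.01,-1.501,0.576,-0.015,0,0.06],[0,0.01,-1.501,0.576,-0.015,0,0.06],[0,0.01,-1.501,0.576,-0.015,0,0.06],[0,0.01,-1.501,0.576,-0.015,0,0.06],[0,0.01,-1.501,0.576,-0.015,0,0.06],[0,0.01,-1.501,0.576,-0.015,0,0.06],[0,0.01,-1.501,0.576,-0.015,0,0.06],[0,0.01,-1.501,0.576,-0.015,0,0.06],[0,0.01,-1.501,0.576,-0.015,0,0.06],[0,0.01,-1.501,0.576,-0.015,0,0.06]]' | grep -E "eef|width|force"
python3 jog.py '[[0,0,0,0,0,0.03,0.06],[0,0,0,0,0,0.06,0.06],[0,0,0,0,0,0.09,0.06],[0,0,0,0,0,0.115,0.06],[0,0,0,0,0,0.115,0.06],[0,0,0,0,0,0.115,0.06]]' | grep -E "eef|width|force"
python3 -c "
from h import *
d(.552,.208,.0265,np.pi+.02)"
```

```text
eef_pos: [0.5475, 0.2141, 0.1669]
ft_force: [-1.1, 0.3, -0.1]
grip_width: 0.0597
grasp_force: 0.0
eef_pos: [0.5488, 0.2105, 0.0535]
ft_force: [0.5, -0.0, 0.8]
grip_width: 0.0604
grasp_force: 0.0
rv [ 0.005 -0.004 -0.   ] d [-0.0033 -0.0027  0.027 ] at [0.5488 0.2105 0.0535] j [ 0.36  0.54 -0.03  1.    0.01  0.34]
```

```bash
python3 jog.py '[[0.004,-0.004,0,-0.003,-0.0025,0.008,0.06],[0.004,-0.004,0,-0.003,-0.0025,0.018,0.06],[0.004,-0.004,0,-0.003,-0.0025,0.026,0.06],[0.004,-0.004,0,-0.003,-0.0025,0.027,0.06],[0.004,-0.004,0,-0.003,-0.0025,0.027,0.06],[0.004,-0.004,0,-0.003,-0.0025,0.027,0.03],[0.004,-0.004,0,-0.003,-0.0025,0.027,0.03],[0.004,-0.004,0,-0.003,-0.0025,0.027,0.03],[0.004,-0.004,0,-0.003,-0.0025,0.027,0.03]]' | grep -E "eef|width|force"
python3 jog.py '[[0,0,0,0,0,-0.03,0.03],[0,0,0,0,0,-0.09,0.03],[0,0,0,0,0,-0.15,0.03],[0,0,0,0,0,-0.15,0.03],[0,0,0,0,0,-0.15,0.03]]' | grep -E "eef|width|force"
python3 - <<'E'
from h import *
d(.6137,-.323,.175,np.pi/2+.09)
t=cams.camera("top")[:,:,::-1];cv2.imwrite("pics/rt9.png",t)
h=cv2.cvtColor(t,cv2.COLOR_BGR2HSV);print(h[185:198,308:360,2].max())
m=((h[...,2]>120)&(h[...,1]<45)).astype(np.uint8);q=np.zeros_like(m);q[168:193,314:350]=m[168:193,314:350]
for c in cv2.findContours(q,cv2.RETR_EXTERNAL,cv2.CHAIN_APPROX_NONE)[0]:
    if cv2.contourArea(c)>15: r=cv2.minAreaRect(c);print(r,ray("top",r[0],.024))
E
```

```text
eef_pos: [0.5517, 0.2088, 0.0267]
ft_force: [-1.0, 0.6, 5.1]
grip_width: 0.0481
grasp_force: 62.9
eef_pos: [0.5503, 0.2081, 0.1745]
ft_force: [-0.9, 0.4, -3.2]
grip_width: 0.048
grasp_force: 65.4
rv [-0.003 -0.002  1.501] d [-5.260e-02 -5.323e-01 -4.000e-04] at [0.5503 0.2081 0.1745] j [0.36 0.45 0.15 1.28 0.   0.34]
213
((341.9199523925781, 178.9399871826172), (13.152186393737793, 7.778174877166748), 81.8698959350586) [ 0.61408735 -0.3623027   0.024     ]
```

```bash
python3 jog.py '[[0,0,1.501,-0.052,-0.532,0,0.03],[0,0,1.501,-0.052,-0.532,0,0.03],[0,0,1.501,-0.052,-0.532,0,0.03],[0,0,1.501,-0.052,-0.532,0,0.03],[0,0,1.501,-0.052,-0.532,0,0.03],[0,0,1.501,-0.052,-0.532,0,0.03],[0,0,1.501,-0.052,-0.532,0,0.03],[0,0,1.501,-0.052,-0.532,0,0.03],[0,0,1.501,-0.052,-0.532,0,0.03],[0,0,1.501,-0.052,-0.532,0,0.03]]' | grep -E "eef|width|force"
python3 jog.py '[[0,0,0,0,0,0.03,0.03],[0,0,0,0,0,0.07,0.03],[0,0,0,0,0,0.11,0.03],[0,0,0,0,0,0.125,0.03],[0,0,0,0,0,0.125,0.03],[0,0,0,0,0,0.125,0.03]]' | grep -E "eef|width|force"
python3 -c "
from h import *
d(.6137,-.323,.0115,np.pi/2+.09)"
```

```text
eef_pos: [0.612, -0.3251, 0.1711]
ft_force: [-0.0, 0.5, -3.9]
grip_width: 0.0482
grasp_force: 65.3
eef_pos: [0.6152, -0.3225, 0.0525]
ft_force: [-0.2, -0.2, -1.7]
grip_width: 0.0479
grasp_force: 65.3
rv [0.002 0.001 0.001] d [-0.0003 -0.0016  0.041 ] at [ 0.6152 -0.3225  0.0525] j [-0.48  0.74  0.33  1.16  0.    1.  ]
```

```bash
python3 jog.py '[[0,0,0,0,-0.001,0.015,0.03],[0,0,0,0,-0.001,0.03,0.03],[0,0,0,0,-0.001,0.038,0.03],[0,0,0,0,-0.001,0.0415,0.03],[0,0,0,0,-0.001,0.0415,0.03]]' | grep -E "eef|width|force"
python3 jog.py '[[0,0,0,0,0,0,0.055],[0,0,0,0,0,0,0.055],[0,0,0,0,0,0,0.056],[0,0,0,0,0,-0.04,0.056],[0,0,0,0,0,-0.1,0.06],[0,0,0,0,0,-0.16,0.06],[0,0,0,0,0,-0.16,0.06]]' | grep -E "eef|width|force"
python3 -c "
from h import *
d(.513,.208,.175,np.pi+.02)"
```

```text
eef_pos: [0.6119, -0.3219, 0.0108]
ft_force: [-5.9, 2.9, 8.6]
grip_width: 0.0482
grasp_force: 66.5
eef_pos: [0.6166, -0.3243, 0.1769]
ft_force: [-0.1, -1.1, -0.1]
grip_width: 0.0601
grasp_force: 0.0
rv [ 0.004  0.014 -1.501] d [ 0.5395 -0.0553 -0.0025] at [ 0.6166 -0.3243  0.1769] j [-0.48  0.66  0.52  1.41  0.    1.  ]
```

```bash
python3 jog.py '[[0,0.01,-1.501,0.5395,-0.055,0,0.06],[0,0.01,-1.501,0.5395,-0.055,0,0.06],[0,0.01,-1.501,0.5395,-0.055,0,0.06],[0,0.01,-1.501,0.5395,-0.055,0,0.06],[0,0.01,-1.501,0.5395,-0.055,0,0.06],[0,0.01,-1.501,0.5395,-0.055,0,0.06],[0,0.01,-1.501,0.5395,-0.055,0,0.06],[0,0.01,-1.501,0.5395,-0.055,0,0.06],[0,0.01,-1.501,0.5395,-0.055,0,0.06],[0,0.01,-1.501,0.5395,-0.055,0,0.06]]' | grep -E "eef|width|force"
python3 jog.py '[[0,0,0,0,0,0.03,0.06],[0,0,0,0,0,0.06,0.06],[0,0,0,0,0,0.09,0.06],[0,0,0,0,0,0.112,0.06],[0,0,0,0,0,0.112,0.06],[0,0,0,0,0,0.112,0.06]]' | grep -E "eef|width|force"
python3 -c "
from h import *
d(.513,.208,.0265,np.pi+.02)"
```

```text
eef_pos: [0.5085, 0.2128, 0.1685]
ft_force: [0.2, -0.5, -0.0]
grip_width: 0.06
grasp_force: 0.0
eef_pos: [0.5094, 0.2102, 0.058]
ft_force: [-0.7, 0.7, 0.1]
grip_width: 0.0601
grasp_force: 0.0
rv [ 0.007 -0.007 -0.001] d [-0.0037 -0.0024  0.0315] at [0.5094 0.2102 0.058 ] j [ 0.39  0.48 -0.13  0.97  0.01  0.37]
```

```bash
python3 jog.py '[[0.006,-0.006,0,-0.0035,-0.002,0.01,0.06],[0.006,-0.006,0,-0.0035,-0.002,0.02,0.06],[0.006,-0.006,0,-0.0035,-0.002,0.029,0.06],[0.006,-0.006,0,-0.0035,-0.002,0.031,0.06],[0.006,-0.006,0,-0.0035,-0.002,0.031,0.06],[0.006,-0.006,0,-0.0035,-0.002,0.031,0.03],[0.006,-0.006,0,-0.0035,-0.002,0.031,0.03],[0.006,-0.006,0,-0.0035,-0.002,0.031,0.03],[0.006,-0.006,0,-0.0035,-0.002,0.031,0.03]]' | grep -E "eef|width|force"
python3 jog.py '[[0,0,0,0,0,-0.03,0.03],[0,0,0,0,0,-0.09,0.03],[0,0,0,0,0,-0.15,0.03],[0,0,0,0,0,-0.15,0.03],[0,0,0,0,0,-0.15,0.03]]' | grep -E "eef|width|force"
python3 - <<'E'
from h import *
d(.610,-.283,.175,np.pi/2+.09)
t=cams.camera("top")[:,:,::-1]
h=cv2.cvtColor(t,cv2.COLOR_BGR2HSV)
m=((h[...,2]>120)&(h[...,1]<45)).astype(np.uint8);q=np.zeros_like(m);q[168:193,314:350]=m[168:193,314:350]
for c in cv2.findContours(q,cv2.RETR_EXTERNAL,cv2.CHAIN_APPROX_NONE)[0]:
    if cv2.contourArea(c)>15: r=cv2.minAreaRect(c);print(r,ray("top",r[0],.024))
E
```

```text
eef_pos: [0.5127, 0.2093, 0.0272]
ft_force: [-1.1, 0.5, 6.3]
grip_width: 0.0485
grasp_force: 62.0
eef_pos: [0.5116, 0.2084, 0.1753]
ft_force: [-0.1, 0.1, -2.8]
grip_width: 0.0482
grasp_force: 62.4
rv [-0.003 -0.002  1.501] d [-8.840e-02 -4.933e-01  1.000e-04] at [0.5116 0.2084 0.1753] j [0.39 0.38 0.04 1.24 0.   0.37]
((331.2923583984375, 179.8384552001953), (13.147682189941406, 7.566118240356445), 82.87498474121094) [ 0.6109085  -0.32078218  0.024     ]
((341.9299621582031, 179.00999450683594), (13.293608665466309, 7.778174877166748), 81.8698959350586) [ 0.61380914 -0.36233052  0.024     ]
```

Both blocks lie where intended. Now the third.

```bash
python3 jog.py '[[0,0,1.501,-0.088,-0.493,0,0.03],[0,0,1.501,-0.088,-0.493,0,0.03],[0,0,1.501,-0.088,-0.493,0,0.03],[0,0,1.501,-0.088,-0.493,0,0.03],[0,0,1.501,-0.088,-0.493,0,0.03],[0,0,1.501,-0.088,-0.493,0,0.03],[0,0,1.501,-0.088,-0.493,0,0.03],[0,0,1.501,-0.088,-0.493,0,0.03],[0,0,1.501,-0.088,-0.493,0,0.03],[0,0,1.501,-0.088,-0.493,0,0.03]]' | grep -E "eef|width|force"
python3 jog.py '[[0,0,0,0,0,0.03,0.03],[0,0,0,0,0,0.07,0.03],[0,0,0,0,0,0.11,0.03],[0,0,0,0,0,0.125,0.03],[0,0,0,0,0,0.125,0.03],[0,0,0,0,0,0.125,0.03]]' | grep -E "eef|width|force"
python3 -c "
from h import *
d(.610,-.282,.0115,np.pi/2+.09)"
```

```text
eef_pos: [0.6089, -0.2819, 0.1728]
ft_force: [0.5, 0.2, -1.3]
grip_width: 0.0485
grasp_force: 62.4
eef_pos: [0.6116, -0.2823, 0.0531]
ft_force: [0.5, -0.5, -1.5]
grip_width: 0.0483
grasp_force: 62.4
rv [0.002 0.001 0.001] d [ 0.0005 -0.0016  0.0416] at [ 0.6116 -0.2823  0.0531] j [-0.43  0.7   0.25  1.12 -0.    1.05]
```

```bash
python3 jog.py '[[0,0,0,0,-0.001,0.015,0.03],[0,0,0,0,-0.001,0.03,0.03],[0,0,0,0,-0.001,0.038,0.03],[0,0,0,0,-0.001,0.0415,0.03],[0,0,0,0,-0.001,0.0415,0.03]]' | grep -E "eef|width|force"
python3 jog.py '[[0,0,0,0,0,0,0.055],[0,0,0,0,0,0,0.055],[0,0,0,0,0,0,0.056],[0,0,0,0,0,-0.04,0.056],[0,0,0,0,0,-0.1,0.06],[0,0,0,0,0,-0.16,0.06],[0,0,0,-0.1,-0.2,-0.18,0.06],[0,0,0,-0.1,-0.2,-0.18,0.06],[0,0,0,-0.1,-0.2,-0.18,0.06],[0,0,0,-0.1,-0.2,-0.18,0.06]]' | grep -E "clock|eef|width|force"
python3 - <<'E'
from h import *
t=cams.camera("top")[:,:,::-1]
a=cv2.resize(t[155:255,145:275],None,fx=3,fy=3,interpolation=cv2.INTER_CUBIC);b=cv2.resize(t[155:255,275:405],None,fx=3,fy=3,interpolation=cv2.INTER_CUBIC)
cv2.imwrite("pics/f.png",np.hstack([a,b]))
E
```

```text
eef_pos: [0.608, -0.2819, 0.0114]
ft_force: [-6.7, 3.3, 10.1]
grip_width: 0.0485
grasp_force: 63.7
clock: 78.2
eef_pos: [0.4168, -0.4014, 0.1901]
ft_force: [-0.0, 0.2, -0.9]
grip_width: 0.0599
grasp_force: 0.0
```

View pics/f.png

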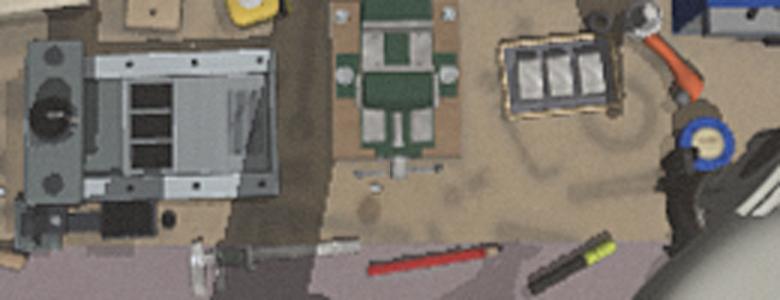

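All three blocks lie flat side by side in the tray (520-605 × 50-95). The shuttle is fully out, the treadle is up, and the bystanders are where they were. Handing in.

```bash
python3 -c "
from workcell import bot, cams, workorder
print(workorder.job_done())"
```

```text
the job is handed in; nothing more can be done
None
```

I handed the job in at about 78 s: all three blocks were stamped and lie flat side by side in the tray, with the shuttle fully out, the treadle up and the knob left on its line by my camera measurement (within about 0.05 rad); the hand-in call gave no verdict.

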